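# Line up and pin the analyser's cup magazine, then load it

## Task

The carriage of the analyser's cup magazine has slipped, so its bolt hole no longer lines up with the hole in the blue base: drive the red-handled tapered drift down through both holes until its shoulder is home on the plate, which levers them into line, then swap it for the black-headed bolt, dropped fully home; the drift goes back in a hole of the grey stand. Only once the carriage is bolted, nest all the loose white sample cups, upright and fully seated in one another, into a single stack in the yellow cup seat. Leave the bottles and jars on the bench where they are.

Things in the scene. Friction and masses are not known exactly. Their poses are not given: they have to be found in the camera images.
- magazine: fixed blue base block of the cup magazine, 80 x 240 mm, 46 mm high, with two dark steel guide strips along its long edges up to 56 mm (as high as the plate between them). Origin: centre of its underside on the bench; z up, y along its length. A 20 mm hole passes right through it at y = -55 mm
- base_hole (a point): centre of the mouth of the 20 mm hole in the blue base, at the base's top, 46 mm above the bench (hidden just under the carriage plate, seen through the plate's hole); the axes are those of the base
- carriage (a joint): slide of the aluminium carriage plate (66 x 190 mm, 10 mm thick, lying on the blue base, its top 56 mm above the bench) along the base's +y, in m: 0 when its hole is in line with the base's hole; travel -0.015 to 0.015. It starts 6 to 9 mm out towards +y and stays where it is put: about 5 N of friction holds it, no spring
- plate_hole (a point): centre of the mouth of the 20 mm hole in the carriage plate, at the plate's top face, 56 mm above the bench; moves with the carriage
- cup_seat (a point): centre of the floor of the yellow cup seat on the carriage (the plate's top face), 110 mm from the plate hole towards the base's +y; the seat is a ring 62 mm outside, 45 mm inside, 10 mm high, which takes the 40 mm foot of one cup; z up
- stand: fixed grey tool stand, 150 x 70 mm, 60 mm high, with two vertical 21 mm holes 80 mm apart along its x. Origin: centre of its underside, z up
- stand_hole0 (a point): centre of the mouth of one stand hole (on the stand's -x side), at the stand's top face, 60 mm above the bench
- stand_hole1 (a point): centre of the mouth of the other stand hole (+x side), at the stand's top face
- drift: tapered steel drift with a red round handle. Origin: the centre of its 6 mm tip; z up along the axis to the handle. The steel widens from 6 mm at the tip to 19 mm at 34 mm, stays 19 mm to the shoulder at 50 mm; the handle is 28 mm across from 50 to 110 mm. 0.16 kg. Starts hanging upright by its shoulder in a stand hole. Driven home, its shoulder rests on the plate
- bolt: steel bolt with a black round head. Origin: the centre of its lower end; z up along the axis to the head. Shank 16 mm across, bevelled at the lower end, 46 mm long; head 26 mm across from 46 to 82 mm. 0.10 kg. Starts hanging upright by its head in the other stand hole. Fully home, its head rests on the carriage plate
- cup0: white sample cup, 64 mm high; straight band 62 mm across from 44 to 64 mm height, below it a taper to a 40 mm foot; mouth 54 mm wide; its inner floor lies 26 mm above its underside, so a cup nested in another stands 26 mm higher. 0.12 kg. Origin: centre of its underside, z up out of the mouth. All cups are alike; 3 to 5 are present, standing on the bench
- cup1: white sample cup, 64 mm high; straight band 62 mm across from 44 to 64 mm height, below it a taper to a 40 mm foot; mouth 54 mm wide; its inner floor lies 26 mm above its underside, so a cup nested in another stands 26 mm higher. 0.12 kg. Origin: centre of its underside, z up out of the mouth. All cups are alike; 3 to 5 are present, standing on the bench
- cup2: white sample cup, 64 mm high; straight band 62 mm across from 44 to 64 mm height, below it a taper to a 40 mm foot; mouth 54 mm wide; its inner floor lies 26 mm above its underside, so a cup nested in another stands 26 mm higher. 0.12 kg. Origin: centre of its underside, z up out of the mouth. All cups are alike; 3 to 5 are present, standing on the bench
- cup3: white sample cup, 64 mm high; straight band 62 mm across from 44 to 64 mm height, below it a taper to a 40 mm foot; mouth 54 mm wide; its inner floor lies 26 mm above its underside, so a cup nested in another stands 26 mm higher. 0.12 kg. Origin: centre of its underside, z up out of the mouth. All cups are alike; 3 to 5 are present, standing on the bench
- cup4: white sample cup, 64 mm high; straight band 62 mm across from 44 to 64 mm height, below it a taper to a 40 mm foot; mouth 54 mm wide; its inner floor lies 26 mm above its underside, so a cup nested in another stands 26 mm higher. 0.12 kg. Origin: centre of its underside, z up out of the mouth. All cups are alike; 3 to 5 are present, standing on the bench
- amber: bystander: amber glass bottle with a blue cap, 68 mm across, 150 mm high; origin: centre of its underside
- jar: bystander: brown sample jar with a white cap, 66 mm across, 90 mm high; origin: centre of its underside
- soil_tub: bystander: white jar with a red cap, 72 mm across, 70 mm high; origin: centre of its underside
There are look-alikes about, which are no part of the job. What is shaped like the cup4 but pink is not meant.

How it is judged (in metres and radians):
On the way, in this order (a step that is already met when the one before it is completed fails the run):
1. the drift is driven home through both holes, which are in line within 2.5 mm (horizontal distance between drift and base_hole below 0.005 m and z of drift in the frame of base_hole below -0.035 m and angle between drift's own z axis and vertical below 0.12 rad and value of joint carriage between -0.0025 and 0.0025 m), for 0.2 s.
2. the bolt is fully home in both holes, in the drift's place (horizontal distance between bolt and base_hole below 0.005 m and z of bolt in the frame of base_hole below -0.0325 m and angle between bolt's own z axis and vertical below 0.1 rad and horizontal distance between bolt and plate_hole below 0.005 m), for 0.2 s.
3. all cups are nested in one stack in the cup seat (horizontal distance between each of cup0, cup1, cup2, cup3, cup4 and cup_seat below 0.008 m and angle between each of cup0, cup1, cup2, cup3, cup4's own z axis and vertical below 0.1 rad and (z of cup0 in the frame of cup_seat between -0.005 and 0.005 m or z of cup0 in the frame of cup_seat between 0.021 and 0.031 m or z of cup0 in the frame of cup_seat between 0.047 and 0.057 m or z of cup0 in the frame of cup_seat between 0.073 and 0.083 m or z of cup0 in the frame of cup_seat between 0.099 and 0.109 m) and (z of cup1 in the frame of cup_seat between -0.005 and 0.005 m or z of cup1 in the frame of cup_seat between 0.021 and 0.031 m or z of cup1 in the frame of cup_seat between 0.047 and 0.057 m or z of cup1 in the frame of cup_seat between 0.073 and 0.083 m or z of cup1 in the frame of cup_seat between 0.099 and 0.109 m) and (z of cup2 in the frame of cup_seat between -0.005 and 0.005 m or z of cup2 in the frame of cup_seat between 0.021 and 0.031 m or z of cup2 in the frame of cup_seat between 0.047 and 0.057 m or z of cup2 in the frame of cup_seat between 0.073 and 0.083 m or z of cup2 in the frame of cup_seat between 0.099 and 0.109 m) and (z of cup3 in the frame of cup_seat between -0.005 and 0.005 m or z of cup3 in the frame of cup_seat between 0.021 and 0.031 m or z of cup3 in the frame of cup_seat between 0.047 and 0.057 m or z of cup3 in the frame of cup_seat between 0.073 and 0.083 m or z of cup3 in the frame of cup_seat between 0.099 and 0.109 m) and (z of cup4 in the frame of cup_seat between -0.005 and 0.005 m or z of cup4 in the frame of cup_seat between 0.021 and 0.031 m or z of cup4 in the frame of cup_seat between 0.047 and 0.057 m or z of cup4 in the frame of cup_seat between 0.073 and 0.083 m or z of cup4 in the frame of cup_seat between 0.099 and 0.109 m)), for 0.2 s.
At the end, for the whole second after the job is handed in: The bolt stands fully home in both holes (head within 3.5 mm of the plate, upright); every cup stands upright on the cup seat's axis within 8 mm, fully seated (within 5 mm) in the seat or in the cup below; the drift hangs in a stand hole with its shoulder within 5 mm of the stand's top; all at rest (all of step 2 and all of step 3 and ((horizontal distance between drift and stand_hole0 below 0.005 m and z of drift in the frame of stand_hole0 below -0.045 m) or (horizontal distance between drift and stand_hole1 below 0.005 m and z of drift in the frame of stand_hole1 below -0.045 m)) and angle between drift's own z axis and vertical below 0.12 rad and linear speed of each of cup0, cup1, cup2, cup3, cup4, bolt, drift below 0.02 m/s); the robot touches nothing.
It fails at once if a cup is set in the cup seat before the bolt is fully home (((horizontal distance between cup0 and cup_seat below 0.008 m and angle between cup0's own z axis and vertical below 0.1 rad and (z of cup0 in the frame of cup_seat between -0.005 and 0.005 m or z of cup0 in the frame of cup_seat between 0.021 and 0.031 m or z of cup0 in the frame of cup_seat between 0.047 and 0.057 m or z of cup0 in the frame of cup_seat between 0.073 and 0.083 m or z of cup0 in the frame of cup_seat between 0.099 and 0.109 m)) or (horizontal distance between cup1 and cup_seat below 0.008 m and angle between cup1's own z axis and vertical below 0.1 rad and (z of cup1 in the frame of cup_seat between -0.005 and 0.005 m or z of cup1 in the frame of cup_seat between 0.021 and 0.031 m or z of cup1 in the frame of cup_seat between 0.047 and 0.057 m or z of cup1 in the frame of cup_seat between 0.073 and 0.083 m or z of cup1 in the frame of cup_seat between 0.099 and 0.109 m)) or (horizontal distance between cup2 and cup_seat below 0.008 m and angle between cup2's own z axis and vertical below 0.1 rad and (z of cup2 in the frame of cup_seat between -0.005 and 0.005 m or z of cup2 in the frame of cup_seat between 0.021 and 0.031 m or z of cup2 in the frame of cup_seat between 0.047 and 0.057 m or z of cup2 in the frame of cup_seat between 0.073 and 0.083 m or z of cup2 in the frame of cup_seat between 0.099 and 0.109 m)) or (horizontal distance between cup3 and cup_seat below 0.008 m and angle between cup3's own z axis and vertical below 0.1 rad and (z of cup3 in the frame of cup_seat between -0.005 and 0.005 m or z of cup3 in the frame of cup_seat between 0.021 and 0.031 m or z of cup3 in the frame of cup_seat between 0.047 and 0.057 m or z of cup3 in the frame of cup_seat between 0.073 and 0.083 m or z of cup3 in the frame of cup_seat between 0.099 and 0.109 m)) or (horizontal distance between cup4 and cup_seat below 0.008 m and angle between cup4's own z axis and vertical below 0.1 rad and (z of cup4 in the frame of cup_seat between -0.005 and 0.005 m or z of cup4 in the frame of cup_seat between 0.021 and 0.031 m or z of cup4 in the frame of cup_seat between 0.047 and 0.057 m or z of cup4 in the frame of cup_seat between 0.073 and 0.083 m or z of cup4 in the frame of cup_seat between 0.099 and 0.109 m))) and not ((horizontal distance between bolt and base_hole below 0.005 m and z of bolt in the frame of base_hole below -0.0325 m) and angle between bolt's own z axis and vertical below 0.1 rad and horizontal distance between bolt and plate_hole below 0.005 m)).
It fails at once if the amber bottle is shifted by more than 30 mm or tipped (distance of amber from where it was at the start of the episode above 0.03 m or angle between amber's own z axis and vertical above 0.5 rad).
It fails at once if the brown jar is shifted by more than 30 mm or tipped (distance of jar from where it was at the start of the episode above 0.03 m or angle between jar's own z axis and vertical above 0.5 rad).
It fails at once if the red-capped jar is shifted by more than 30 mm or tipped (distance of soil_tub from where it was at the start of the episode above 0.03 m or angle between soil_tub's own z axis and vertical above 0.5 rad).
Of cup0, cup1, cup2, cup3, cup4 only 3 to 5 are there at a start; the rules pass over those that are not, and their reading is None.
At some moment in a run one of cup0, cup1, cup2, cup3, cup4 may be knocked a few centimetres aside while the robot is not near it.
It also fails if it takes over 210 s, if anything falls off the work surface, if the arm or the gripper's body presses on something with over 40 N, if the wrist force passes 120 N, or if a joint passes its speed limit or range.

## Robot

A 6-joint arm with a two-finger parallel gripper is mounted at the origin on the work surface. World frame = base frame: x ahead of the robot, y to its left, z up, the work surface at z = 0. Lengths are in mm, angles in rad, forces in N, time in s.
With the tool pointing down it reaches from about 250 to 725 mm from the base axis. Payload 4 kg.
Tool frame: the origin (TCP) lies between the finger pads; the fingertips stand 19 mm ahead of it and the grasp point (between the pads) is the TCP (manip.nose_length is the distance from the TCP to the fingertips, in mm); z points along the fingers, y is the direction in which the jaws open and shut (so a half turn about z gives the same grasp; the last joint's range is limited). The gripper opens to 85 mm and grips with 20 to 120 N. Pads are 22 mm wide; open, the fingers measure 114 mm over their backs; the gripper's body (76 mm by 85 mm) begins 54 mm behind the grasp point. The pads swing forward as they close: fully open they stand 13 mm farther back than shut.
Start: joints at [1.195, 0.241, 0.005, 1.335, 0, 1.571], TCP at [183.507, 465.107, 250.306] pointing down, gripper open.
Joint ranges: [-2.72, 2.72], [-1.05, 1.87], [-1.09, 1.28], [-1.99, 2.15], [-1.42, 1.44], [-3.14, 3.14]. Speed limits (rad/s): [2.79, 2.79, 3.14, 3.14, 3.14, 3.14].

## Interface

Orientations are given as [roll, pitch, yaw] about the fixed x, y, z axes, in that order (R = Rz(yaw) Ry(pitch) Rx(roll)).
In Python, from workcell import monitor, cams, ticket, manip gives the robot as it stands.
- The arm moves only by the tool drive_tool, never from a script. Its arguments are lists of equal length, an entry for each row: "slide": the shift along the tool's x, y, z in m, a list of three; "spin": the turn about the tool's z in rad. In form: {"slide": [[dx, dy, dz], ...], "spin": [spin, ...]}. A call has 1 to 10 rows; each row shifts and turns the commanded pose from where the row before left it, along the tool's axes as they then stand; what a row does not reach is not made up. A row lasts 1/8 s, in which the tool goes at most 62.5 mm and 10.7 degrees, less where a joint would pass 70% of its speed; a pose out of reach is approached as far as the arm can. A call with a gripper value outside its range is refused whole. "fingers" is the gripper command: -1 is fully open, 1 is shut, values between are in proportion, set as the call begins (left out, the last holds). The fingers move at their own pace and stop on an object; "squeeze" is the grip in N (left out, the last holds). Time passes only in rows, so rows that do not move let the fingers close. It gives the time, the measured TCP pose, the force and the opening at its end, in the units of the state.
- monitor.read_state(): the state, without advancing time (a new reading comes with each control period).
- cams.get_image(name): name is "side" or "top" or "wrist"; returns the picture (400x640x3 uint8, blue, green, red); there is no depth.
- cams.calibration(name): a dict with "vfov" (degrees; the focal length in pixels is half the picture's height over the tangent of half this angle, whatever the lens; pixels are square), "cx", "cy" (the principal point, pixels), "dist_coeffs" ([k1, k2, p1, p2, k3] as OpenCV has them; the pictures are not rectified), "view" (4x4, takes a point from world to camera coordinates). Camera axes: x right, y down, z forward; pixel columns grow to the right and rows downward; lengths in mm; the calibration is good to about 2 mm. A picture is of the moment at which its call begins: read the wrist's pose just before it. calibration takes no time and is no camera call; for the wrist camera it gives the pose at the moment of the call.
- ticket.finish_job(): hands the job in, once; it reports no verdict.
The state is a dict: "clock": time; "q": joint angles; "qd": joint speeds; "effort": joint torques, N m; "position": TCP position; "ee_rot": TCP orientation; "contact_force": force on the tool from outside, world axes, zero at the start; "ft_torque": the same for the moment, N m; "width": finger opening in mm.
Only numpy, scipy, OpenCV 4.12 (cv2) and the standard library are available. Lean on these libraries where they do the work, as an engineer would, in place of code of your own. Each camera call takes 0.05 s, during which the arm holds its last target. There are 200 camera calls.

## Working session

There is one attempt and no reset: what is moved stays moved. The work goes in short steps, Python scripts to look and compute and a tool call to move; the robot and the scene stay as the last step left them, time stands still between calls to the robot, and variables do not carry over. Pictures are saved under pics/ and viewed, about 12 in all and at most 16, crops included, and the job is handed in when it is done.

Besides the shell and the picture viewer there is one more tool, called after "Emit:" as a command line: name --pt "numbers of a row" for each row, then --argument value for the rest. drive_tool: Moves the arm, as the interface text tells. Its arguments: {"type":"object","properties":{"slide":{"type":"array"},"spin":{"type":"array"},"fingers":{"type":"number"},"squeeze":{"type":"number"}},"required":["slide","spin"]}

```bash
mkdir -p pics; ls; python3 - <<'E'
from workcell import monitor, cams, ticket, manip
import cv2
s=monitor.read_state();print(s)
for n in("side","top","wrist"):
    im=cams.get_image(n);cv2.imwrite(f"pics/{n}0.png",im);print(n,cams.calibration(n))
print(manip.nose_length)
E
```

```text
pics
{'clock': 0.0, 'q': array([1.19497684e+00, 2.41441306e-01, 3.73133883e-03, 1.33518283e+00,
       1.15447780e-06, 1.57078198e+00]), 'qd': array([-0.0001868 ,  0.00018286,  0.00027391, -0.00070461,  0.00017666,
        0.00084254]), 'effort': array([-5.07516052e-04, -3.72318757e+01,  2.52407080e+01,  1.69727934e-02,
       -6.87314696e-05, -5.35351859e-06]), 'position': array([183.30337966, 464.56187667, 249.40146985]), 'ee_rot': array([-3.13949618e+00, -1.18455754e-06,  2.76578751e+00]), 'contact_force': array([-0.0870345 , -1.17372407, -0.19018622]), 'ft_torque': array([0.04517949, 0.03071926, 0.01450044]), 'width': 85.69941587554062}
side {'vfov': 56.96669956355654, 'cx': 320.7945445816733, 'cy': 197.78954255178365, 'dist_coeffs': array([0.00619098, 0.        , 0.        , 0.        , 0.        ]), 'view': array([[ 9.05303371e-01, -4.24498034e-01, -1.50739979e-02,
        -4.95944555e+02],
       [-3.10877775e-01, -6.37974246e-01, -7.04516764e-01,
         2.76172774e+02],
       [ 2.89449159e-01,  6.42487573e-01, -7.09527239e-01,
         7.75037625e+02],
       [ 0.00000000e
[... 417 characters left out ...]
       [ 1.02444872e-01, -9.33647687e-03, -9.94694867e-01,
         1.37711262e+03],
       [ 0.00000000e+00,  0.00000000e+00,  0.00000000e+00,
         1.00000000e+00]])}
wrist {'vfov': 70.81872747243516, 'cx': 321.0881953410184, 'cy': 199.75015068247478, 'dist_coeffs': array([-0.02399593,  0.        ,  0.        ,  0.        ,  0.        ]), 'view': array([[ 3.68228913e-01,  9.29732538e-01, -2.20804058e-03,
        -4.98532914e+02],
       [ 8.80333633e-01, -3.47898220e-01,  3.22458560e-01,
        -4.09133721e+01],
       [ 2.99032042e-01, -1.20682377e-01, -9.46581006e-01,
         3.80822020e+02],
       [ 0.00000000e+00,  0.00000000e+00,  0.00000000e+00,
         1.00000000e+00]])}
19.0
```

View pics/top0.png

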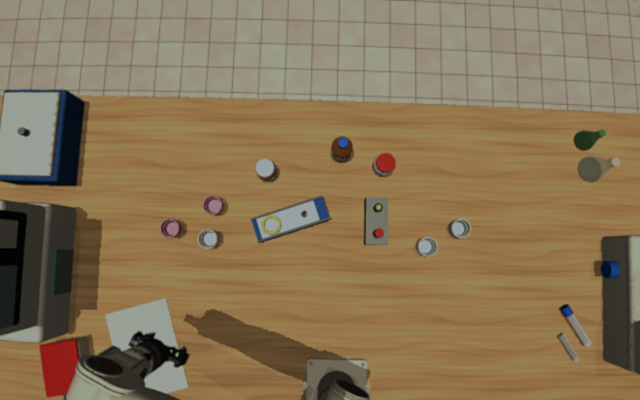

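View pics/side0.png

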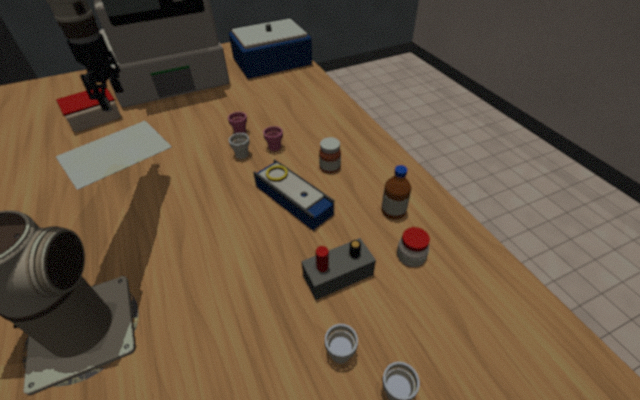

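Top view: white cups at (208,239), (427,246), (460,229). The pink look-alikes are at (171,228) and (214,205). Drift (378,233) and bolt (378,207) are in the stand, plate hole is at (304,214) and the yellow seat at (272,225).

```bash
cat > h.py <<'E'
from workcell import monitor, cams, ticket, manip
import cv2, numpy as np
def K(c):
    f=200/np.tan(np.radians(c["vfov"])/2); return np.array([[f,0,c["cx"]],[0,f,c["cy"]],[0,0,1.]])
def p2w(c,uv,z):
    n=cv2.undistortPoints(np.array([[uv]],float),K(c),c["dist_coeffs"])[0,0]
    R=c["view"][:3,:3];t=c["view"][:3,3]; o=-R.T@t; d=R.T@np.array([*n,1]); return (o+d*(z-o[2])/d[2])[:2]
def w2p(c,P):
    return cv2.projectPoints(np.array([P],float),cv2.Rodrigues(c["view"][:3,:3])[0],c["view"][:3,3],K(c),c["dist_coeffs"])[0][0,0]
def goto(x,y,z=None,yaw=None):
    """tool-frame slide (m) and spin from here to world target, tool pointing down"""
    s=monitor.read_state();p=s["position"];w=s["ee_rot"][2]
    d=np.array([x-p[0],y-p[1]]);c,si=np.cos(w),np.sin(w)
    sp=0 if yaw is None else (w-yaw+np.pi/2)%np.pi-np.pi/2
    print("pos",p.round(1),"rot",s["ee_rot"].round(3),"F",s["contact_force"].round(1),"w",round(s["width"],1),"t",round(s["clock"],2))
    print(" slide m: dx %.4f dy %.4f dz %.4f  spin %.3f"%((c*d[0]+si*d[1])/1e3,(si*d[0]-c*d[1])/1e3,0 if z is None else (p[2]-z)/1e3,sp))
def snap(name,fn=None,crop=None,scale=1):
    c=cams.calibration(name); im=cams.get_image(name)
    if fn:
        o=im if crop is None else im[crop[1]:crop[3],crop[0]:crop[2]]
        cv2.imwrite("pics/"+fn,cv2.resize(o,None,fx=scale,fy=scale,interpolation=cv2.INTER_CUBIC))
    return c,im
E
python3 - <<'E'
from h import *
c=cams.calibration("top")
for n,uv,z in [("cupA",(208,239),64),("cupB",(427,246),64),("cupC",(460,229),64),("drift",(378,233),120),("bolt",(378,207),106),("hole",(304,214),56),("seat",(272,225),66),("pinkA",(171,228),64),("pinkB",(214,205),64),("amber",(343,143),150),("tub",(386,160),70),("jar",(264,166),90)]:
    print(n,p2w(c,uv,z).round(0))
goto(450,-60,250,0)
s=monitor.read_state()
cw=cams.calibration("wrist");R=cw["view"][:3,:3];o=-R.T@cw["view"][:3,3];print("cam pos rel tcp",o-s["position"],"axis",R[2])
E
```

```text
cupA [467. 415.]
cupB [ 464. -274.]
cupC [ 520. -380.]
drift [ 499. -111.]
bolt [ 579. -111.]
hole [555. 116.]
seat [517. 215.]
pinkA [498. 535.]
pinkB [575. 401.]
amber [765.   3.]
tub [ 734. -140.]
jar [699. 245.]
pos [183.3 464.7 249.6] rot [-3.14  -0.     2.766] F [0.1 1.2 1.1] w 85.6 t 0.15
 slide m: dx -0.4406 dy -0.3902 dz -0.0004  spin -0.376
cam pos rel tcp [-77.61863376  30.52231487 122.93973984] axis [ 0.29903204 -0.12068238 -0.94658101]
```

```bash
python3 - <<'E'
from h import *
goto(530,0,270,None)
E
```

```text
pos [183.3 464.7 249.6] rot [-3.14  -0.     2.766] F [0.1 1.2 1.1] w 85.6 t 0.15
 slide m: dx -0.4930 dy -0.3051 dz -0.0204  spin 0.000
```

Emit:
drive_tool --pt "-0.049 -0.03 -0.002" --pt "-0.049 -0.03 -0.002" --pt "-0.049 -0.03 -0.002" --pt "-0.049 -0.03 -0.002" --pt "-0.049 -0.03 -0.002" --pt "-0.049 -0.03 -0.002" --pt "-0.049 -0.03 -0.002" --pt "-0.049 -0.03 -0.002" --pt "-0.049 -0.03 -0.002" --pt "-0.049 -0.03 -0.002" --spin '[0, 0, 0, 0, 0, 0, 0, 0, 0, 0]'

```text
clock: 1.4
position: [530.0, 4.5, 270.1]
ee_rot: [3.141, -0.0, 2.766]
contact_force: [0.3, 0.5, 0.6]
width: 85.5
```

Emit:
drive_tool --pt "0 0 0" --pt "0 0 0" --pt "0 0 0" --pt "0 0 0" --pt "0 0 0" --pt "0 0 0" --pt "0 0 0" --pt "0 0 0" --pt "0 0 0" --pt "0 0 0" --spin '[0.18, 0.18, 0.18, 0.18, 0.18, 0.18, 0.18, 0.18, 0.18, 0.18]'

```text
clock: 2.65
position: [529.0, 6.2, 269.9]
ee_rot: [-3.141, 0.001, 0.96]
contact_force: [0.2, 0.9, 0.2]
width: 85.3
```

Emit:
drive_tool --pt "0 0 0" --pt "0 0 0" --pt "0 0 0" --pt "0 0 0" --pt "0 0 0" --pt "0 0 0" --pt "0 0 0" --spin '[0.16, 0.16, 0.16, 0.16, 0.16, 0.16, 0]'

```text
clock: 3.52
position: [529.0, 4.3, 269.9]
ee_rot: [-3.14, 0.001, 0.008]
contact_force: [-0.5, -0.6, -0.1]
width: 85.2
```

```bash
python3 - <<'E'
from h import *
goto(530,0,270,0)
snap("wrist","w1.png")
E
```

```text
pos [529.    4.3 269.9] rot [-3.14e+00  1.00e-03  8.00e-03] F [-0.5 -0.6 -0.1] w 85.2 t 3.52
 slide m: dx 0.0010 dy 0.0043 dz -0.0001  spin 0.008
```

View pics/w1.png

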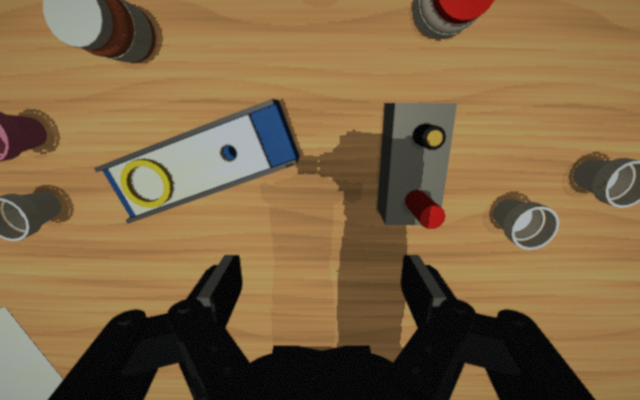

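The wrist view shows the seat ring at (146,184), plate hole (229,153), drift top (432,216), bolt head (431,136), and cups at (532,227), (632,182), (12,218).

```bash
python3 - <<'E'
from h import *
c=cams.calibration("wrist")
for n,uv,z in [("drift",(432,216),120),("bolt",(432,137),106),("hole",(229,153),56),("seat",(146,184),66),("cupB",(532,227),64),("cupA",(12,218),64),("baseR1",(278,99),46),("baseR2",(299,160),46),("baseL1",(97,168),56),("baseL2",(129,221),56),("st1",(383,103),60),("st2",(457,103),60),("st3",(380,222),0)]:
    print(n,p2w(c,uv,z).round(1))
E
```

```text
drift [ 501.3 -112.2]
bolt [ 581.2 -106.8]
hole [555.3 115.3]
seat [519.  217.4]
cupB [ 464.  -269.2]
cupA [471.5 407.7]
baseR1 [617.   55.2]
baseR2 [545.4  32. ]
baseL1 [536.4 282. ]
baseL2 [465.5 256.7]
st1 [613.4 -64.5]
st2 [ 614.4 -148.2]
st3 [442.5 -85.5]
```

Emit:
drive_tool --pt "0 -0.05 0.04" --pt "0 -0.05 0.04" --pt "0 -0.05 0.04" --pt "0 0 0" --pt "0 0 0" --spin '[0, 0, 0, 0, 0]'

```text
clock: 4.2
position: [529.1, 79.0, 157.2]
ee_rot: [-3.082, -0.0, 0.117]
contact_force: [0.3, 0.5, 0.6]
width: 85.4
```

```bash
python3 - <<'E'
from h import *
goto(530,154,150,0)
c,im=snap("wrist","w2.png")
print(w2p(c,(555,115,56)),w2p(c,(519,217,66)))
E
```

```text
pos [529.1  79.  157.2] rot [-3.082 -0.     0.117] F [0.3 0.5 0.6] w 85.4 t 4.2
 slide m: dx 0.0097 dy -0.0744 dz 0.0072  spin 0.117
[288.37025102 171.79786107] [163.38884863 200.87093096]
```

View pics/w2.png

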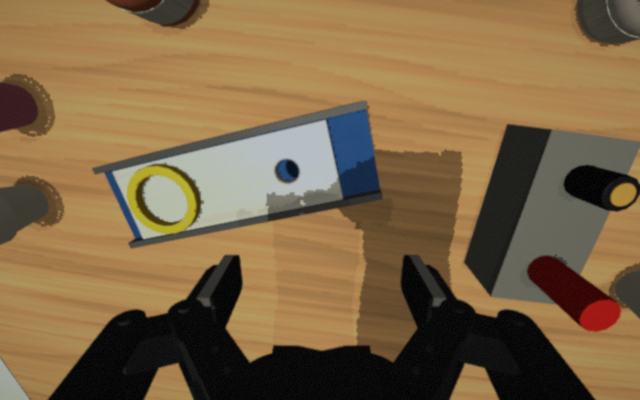

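```bash
python3 - <<'E'
from h import *
s=monitor.read_state();print(s["q"],s["qd"],s["position"])
E
```

```text
[ 0.11614778  0.36574197 -0.07052882  1.13287564  0.05951088  3.14080181] [-0.00707315 -0.01022421  0.00707965 -0.00434677  0.0017257  -0.00077851] [529.61379353  78.82721204 157.83634435]
```

Emit:
drive_tool --pt "0 0 0" --pt "0 0 0" --spin '[0, 0]'

```text
clock: 4.5
position: [529.2, 78.8, 157.4]
ee_rot: [-3.082, -0.001, 0.117]
contact_force: [0.1, 0.5, -0.5]
width: 85.0
```

```bash
python3 - <<'E'
from h import *
s=monitor.read_state();print(s["q"],s["qd"]);goto(530,154,150,0)
E
```

```text
[ 0.11600157  0.36562075 -0.07188552  1.13215564  0.05988186  3.14068745] [ 0.00104339  0.00527241 -0.00747908 -0.00197656  0.0008078  -0.00075673]
pos [529.2  78.8 157.4] rot [-3.082e+00 -1.000e-03  1.170e-01] F [ 0.1  0.5 -0.5] w 85.0 t 4.5
 slide m: dx 0.0096 dy -0.0746 dz 0.0074  spin 0.117
```

Emit:
drive_tool --pt "0 0 0" --pt "0 0 0" --pt "0 0 0" --pt "0 0 0" --pt "0 0 0" --pt "0 0 0" --pt "0 0 0" --pt "0 0 0" --pt "0 0 0" --pt "0 0 0" --spin '[-0.18, -0.18, -0.18, -0.18, -0.18, -0.18, -0.18, -0.18, -0.18, -0.18]'

```text
clock: 5.75
position: [528.7, 79.0, 156.8]
ee_rot: [3.128, -0.058, 1.924]
contact_force: [0.5, 0.4, -0.7]
width: 85.5
```

Emit:
drive_tool --pt "0 0 0" --pt "0 0 0" --pt "0 0 0" --pt "0 0 0" --pt "0 0 0" --pt "0 0 0" --pt "0 0 0" --spin '[-0.175, -0.175, -0.175, -0.175, -0.175, -0.175, -0.175]'

```text
clock: 6.62
position: [528.7, 79.0, 156.8]
ee_rot: [3.082, -0.007, -3.135]
contact_force: [1.0, -0.2, 0.4]
width: 85.0
```

```bash
python3 - <<'E'
from h import *
s=monitor.read_state();print(s["q"]);goto(520,140,150,3.1416)
E
```

```text
[ 0.11640219  0.36625053 -0.07267732  1.13201873  0.05991829  0.10988245]
pos [528.7  79.  156.8] rot [ 3.082 -0.007 -3.135] F [ 1.  -0.2  0.4] w 85.0 t 6.62
 slide m: dx 0.0083 dy 0.0611 dz 0.0068  spin 0.007
```

The q6 joint limit was hit, because yaw = q1 − q6 + π, and that left a 0.06 rad tilt. I'll undo it by approaching the opposite limit.

Emit:
drive_tool --pt "0 0 0" --pt "0 0 0" --pt "0 0 0" --pt "0 0 0" --pt "0 0 0" --pt "0 0 0" --pt "0 0 0" --pt "0 0 0" --pt "0 0 0" --pt "0 0 0" --spin '[-0.18, -0.18, -0.18, -0.18, -0.18, -0.18, -0.18, -0.18, -0.18, -0.18]'

```text
clock: 7.88
position: [528.7, 79.0, 156.8]
ee_rot: [-3.135, 0.06, -1.335]
contact_force: [1.7, -0.9, 0.5]
width: 85.6
```

Emit:
drive_tool --pt "0 0 0" --pt "0 0 0" --pt "0 0 0" --pt "0 0 0" --pt "0 0 0" --pt "0 0 0" --pt "0 0 0" --pt "0 0 0" --spin '[-0.18, -0.18, -0.18, -0.18, -0.18, -0.18, -0.18, -0.18]'

```text
clock: 8.88
position: [528.7, 79.0, 156.8]
ee_rot: [-3.082, 0.001, 0.105]
contact_force: [0.6, 0.2, -0.4]
width: 85.5
```

```bash
python3 - <<'E'
from h import *
s=monitor.read_state();print(s["q"]);goto(528,29,160)
E
```

```text
[ 0.11638027  0.36625281 -0.07263723  1.13205386  0.05989261 -3.13028513]
pos [528.7  79.  156.8] rot [-3.082e+00  1.000e-03  1.050e-01] F [ 0.6  0.2 -0.4] w 85.5 t 8.88
 slide m: dx -0.0060 dy 0.0496 dz -0.0032  spin 0.000
```

Emit:
drive_tool --pt "0 0.05 0" --spin '[0]'

```text
clock: 9.0
position: [532.4, 50.5, 154.0]
ee_rot: [-3.098, 0.001, 0.071]
contact_force: [-0.5, -0.9, 0.9]
width: 85.2
```

Emit:
drive_tool --pt "0 0.025 0" --pt "0 0 0" --spin '[0, 0]'

```text
clock: 9.25
position: [533.2, 36.8, 152.4]
ee_rot: [-3.107, 0.002, 0.05]
contact_force: [-0.0, -0.4, -0.0]
width: 85.3
```

```bash
python3 - <<'E'
from h import *
s=monitor.read_state();print(s["q"]);goto(528,29,160)
E
```

```text
[ 0.05069449  0.37112842 -0.07683762  1.12494057  0.03430161 -3.14050246]
pos [533.2  36.8 152.4] rot [-3.107e+00  2.000e-03  5.000e-02] F [-0.  -0.4 -0. ] w 85.3 t 9.25
 slide m: dx -0.0055 dy 0.0076 dz -0.0076  spin 0.000
```

Emit:
drive_tool --pt "0 0.05 -0.01" --pt "0 0 0" --spin '[0, 0]'

```text
clock: 9.5
position: [536.2, 10.9, 161.7]
ee_rot: [-3.128, 0.0, 0.012]
contact_force: [-0.3, 0.5, -0.8]
width: 85.3
```

Emit:
drive_tool --pt "0 0.028 0" --pt "0 0 0" --spin '[0, 0]'

```text
clock: 9.75
position: [535.6, -2.8, 160.0]
ee_rot: [-3.139, 0.003, -0.008]
contact_force: [0.1, 0.1, 0.1]
width: 85.3
```

```bash
python3 - <<'E'
from h import *
s=monitor.read_state();print(s["q"]);goto(528,0,160)
E
```

```text
[-6.82416970e-03  3.67883088e-01 -6.00215024e-02  1.14603517e+00
  2.89318422e-03 -3.14056771e+00]
pos [535.6  -2.8 160. ] rot [-3.139e+00  3.000e-03 -8.000e-03] F [0.1 0.1 0.1] w 85.3 t 9.75
 slide m: dx -0.0076 dy -0.0028 dz -0.0000  spin 0.000
```

Emit:
drive_tool --pt "0 0 0" --pt "0 0 0" --pt "0 0 0" --pt "0 0 0" --pt "0 0 0" --pt "0 0 0" --pt "0 0 0" --pt "0 0 0" --pt "0 0 0" --pt "0 0 0" --spin '[0.175, 0.175, 0.175, 0.175, 0.175, 0.175, 0.175, 0.175, 0.175, 0.175]'

```text
clock: 11.0
position: [535.6, -1.8, 159.9]
ee_rot: [3.138, 0.003, -1.762]
contact_force: [0.2, -0.7, -0.0]
width: 85.0
```

Emit:
drive_tool --pt "0 0 0" --pt "0 0 0" --pt "0 0 0" --pt "0 0 0" --pt "0 0 0" --pt "0 0 0" --pt "0 0 0" --pt "0 0 0" --spin '[0.17, 0.17, 0.17, 0.17, 0.17, 0.17, 0.17, 0.17]'

```text
clock: 12.0
position: [535.5, -1.9, 159.9]
ee_rot: [3.138, -0.003, -3.122]
contact_force: [0.5, 0.2, -0.1]
width: 85.6
```

```bash
python3 - <<'E'
from h import *
s=monitor.read_state();print(s["q"]);goto(540,140,150,3.1416)
E
```

```text
[-0.0052853   0.36798468 -0.06015348  1.14604162  0.00338855 -0.025009  ]
pos [535.5  -1.9 159.9] rot [ 3.138e+00 -3.000e-03 -3.122e+00] F [ 0.5  0.2 -0.1] w 85.6 t 12.0
 slide m: dx -0.0073 dy 0.1418 dz 0.0099  spin 0.020
```

Emit:
drive_tool --pt "0 0.047 0" --pt "0 0.047 0" --pt "0 0.047 0" --pt "0 0 0" --spin '[0.02, 0, 0, 0]'

```text
clock: 12.5
position: [533.7, 142.1, 160.3]
ee_rot: [3.138, -0.003, -3.131]
contact_force: [0.2, -1.0, -0.1]
width: 85.9
```

```bash
python3 - <<'E'
from h import *
goto(540,140,150,3.1416)
c,im=snap("wrist","w3.png")
print(w2p(c,(555,115,56)),w2p(c,(519,217,66)))
E
```

```text
pos [533.7 142.1 160.3] rot [ 3.138e+00 -3.000e-03 -3.131e+00] F [ 0.2 -1.  -0.1] w 85.9 t 12.5
 slide m: dx -0.0062 dy -0.0022 dz 0.0103  spin 0.010
[290.18142769 229.17010073] [413.24142413 194.68424698]
```

View pics/w3.png

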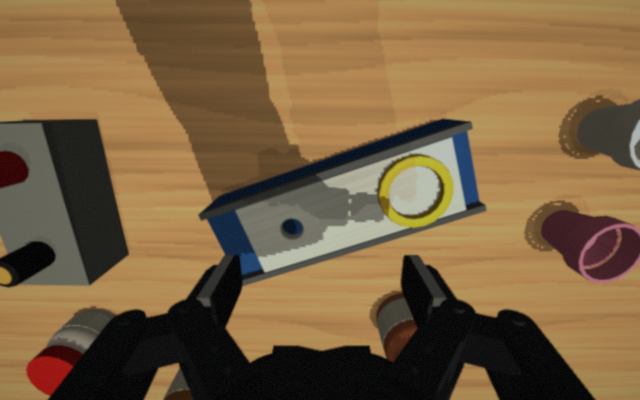

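Plate hole at (291,228) with a blue crescent, seat ring at (416,190), base corners near (200,216), (470,123), (485,208), (246,282).

```bash
python3 - <<'E'
from h import *
im=cv2.imread("pics/w3.png"); c=cams.calibration("wrist")
hsv=cv2.cvtColor(im,cv2.COLOR_BGR2HSV)
m=cv2.inRange(hsv,(22,140,80),(36,255,255)); m[:,:340]=0;m[:,500:]=0;m[:140]=0;m[240:]=0
pts=max(cv2.findContours(m,0,1)[0],key=cv2.contourArea).reshape(-1,2)
W=np.array([p2w(c,p,66) for p in pts]).astype(np.float32)
print("ring",cv2.minEnclosingCircle(W),cv2.fitEllipse(W))
x=im[205:255,265:320]
cv2.imwrite("pics/hole.png",cv2.resize(x,None,fx=8,fy=8,interpolation=cv2.INTER_NEAREST))
g=cv2.cvtColor(im,cv2.COLOR_BGR2GRAY)
b=(hsv[...,1]>90).astype(np.uint8); b[:205]=0;b[255:]=0;b[:,:268]=0;b[:,315:]=0
n,l,st,ce=cv2.connectedComponentsWithStats(b);i=l[228,291] or 1;print(st[i],ce[i],p2w(c,ce[i],56))
for uv,z in [((200,216),56),((470,123),56),((485,208),56),((246,282),56)]:print(p2w(c,uv,z).round(1))
y=im[110:290,190:500];cv2.imwrite("pics/mag.png",np.vstack([cv2.resize(y,(775,450),interpolation=cv2.INTER_CUBIC)]))
E
```

```text
ring ((517.1731567382812, 217.04815673828125), 30.972049713134766) ((517.0472412109375, 216.68911743164062), (58.81757736206055, 60.840633392333984), 130.79312133789062)
[283 220  19  14 215] [292.33953488 226.45116279] [552.18620924 115.1634933 ]
[542.8  34.7]
[462.6 257.3]
[533.9 283. ]
[610.   69.6]
```

View pics/mag.png

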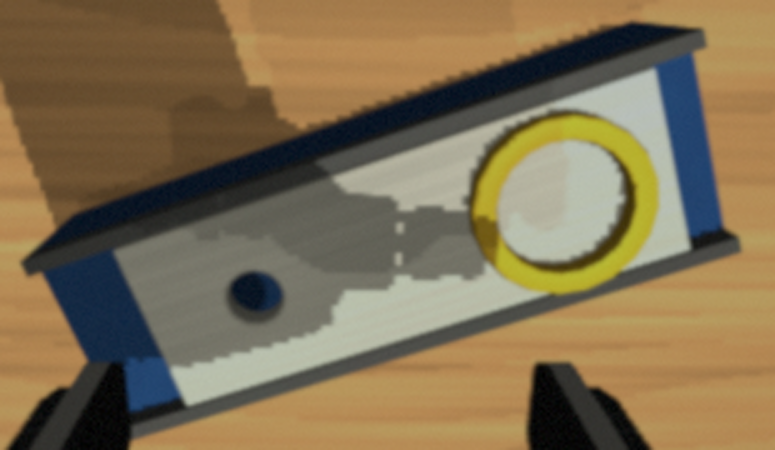

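Emit:
drive_tool --pt "0 0 -0.02" --pt "0 0 0" --pt "0 0 0" --spin '[-0.168, -0.168, 0]'

```text
clock: 12.92
position: [534.1, 137.7, 180.6]
ee_rot: [3.138, -0.002, -2.804]
contact_force: [0.5, 0.2, 0.0]
width: 85.3
```

```bash
python3 - <<'E'
from h import *
goto(500.5,-111.7,180,-2.796)
E
```

```text
pos [534.1 137.7 180.6] rot [ 3.138e+00 -2.000e-03 -2.804e+00] F [0.5 0.2 0. ] w 85.3 t 12.93
 slide m: dx 0.1143 dy -0.2242 dz 0.0006  spin -0.008
```

Emit:
drive_tool --pt "0.023 -0.045 0" --pt "0.023 -0.045 0" --pt "0.023 -0.045 0" --pt "0.023 -0.045 0" --pt "0.0223 -0.0442 0" --pt "0 0 0" --pt "0 0 0" --spin '[-0.008, 0, 0, 0, 0, 0, 0]'

```text
clock: 13.8
position: [502.5, -111.3, 179.5]
ee_rot: [3.137, -0.002, -2.796]
contact_force: [0.3, -0.1, 0.1]
width: 85.3
```

```bash
python3 - <<'E'
from h import *
goto(500.5,-111.7,95,-2.796)
c,im=snap("wrist","w4.png",)
s=monitor.read_state()["position"]
print("tcp px at z120",w2p(c,(s[0],s[1],120)),"drift exp",w2p(c,(500.5,-111.7,120)),"bolt",w2p(c,(581,-109,106)))
E
```

```text
pos [ 502.5 -111.3  179.5] rot [ 3.137e+00 -2.000e-03 -2.796e+00] F [ 0.3 -0.1  0.1] w 85.3 t 13.8
 slide m: dx 0.0020 dy 0.0003 dz 0.0845  spin 0.000
tcp px at z120 [321.74802909 229.05619877] drift exp [321.37242275 225.8917382 ] bolt [292.06753694 302.41952581]
```

View pics/w4.png

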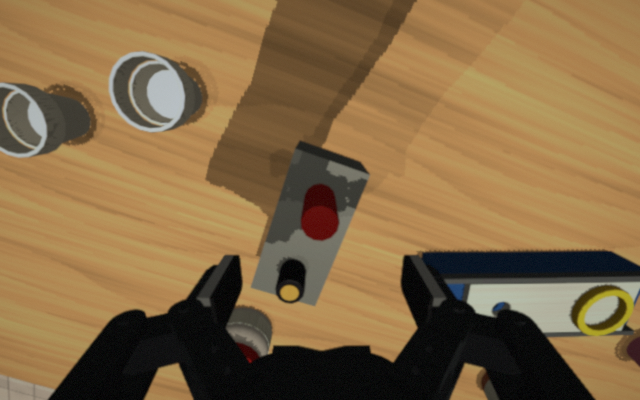

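```bash
python3 - <<'E'
from h import *
im=cv2.imread("pics/w4.png"); c=cams.calibration("wrist")
print("drift",p2w(c,(320,223),120),"bolt",p2w(c,(290,293),106))
h=cv2.cvtColor(im,cv2.COLOR_BGR2HSV)
m=cv2.inRange(h,(0,150,110),(8,255,255))|cv2.inRange(h,(172,150,110),(180,255,255));m[:180]=0;m[260:]=0;m[:,:280]=0;m[:,360:]=0
p=max(cv2.findContours(m,0,1)[0],key=cv2.contourArea);print(cv2.fitEllipse(p),p2w(c,cv2.fitEllipse(p)[0],120))
m=cv2.inRange(h,(15,80,120),(30,255,255));m[:280]=0;m[306:]=0;m[:,:272]=0;m[:,310:]=0
p=max(cv2.findContours(m,0,1)[0],key=cv2.contourArea);print(cv2.fitEllipse(p),p2w(c,cv2.fitEllipse(p)[0],106))
E
```

```text
drift [ 498.97468794 -112.70165205] bolt [ 572.78947498 -112.73167458]Traceback (most recent call last):
  File "<stdin>", line 6, in <module>
ValueError: max() iterable argument is empty
```

Emit:
drive_tool --pt "0.0032 0.0005 0.02" --pt "0 0 0.022" --pt "0 0 0.022" --pt "0 0 0.02" --pt "0 0 0" --spin '[0, 0, 0, 0, 0]'

```text
clock: 14.48
position: [498.3, -109.7, 94.3]
ee_rot: [3.135, -0.005, -2.791]
contact_force: [-0.1, -0.6, -0.0]
width: 85.3
```

Emit:
drive_tool --pt "0 0 0" --pt "0 0 0" --pt "0 0 0" --pt "0 0 0" --pt "0 0 0" --pt "0 0 0" --pt "0 0 0" --pt "0 0 0" --spin '[0, 0, 0, 0, 0, 0, 0, 0]' --fingers 1 --squeeze 60

```text
clock: 15.48
position: [500.3, -111.8, 96.7]
ee_rot: [3.139, -0.0, -2.793]
contact_force: [-0.3, -1.2, 6.1]
width: 26.3
```

Emit:
drive_tool --pt "0 0 -0.015" --pt "0 0 -0.02" --pt "0 0 -0.03" --pt "0 0 -0.03" --pt "0 0 -0.015" --pt "0 0 0" --spin '[0, 0, 0, 0, 0, 0]'

```text
clock: 16.23
position: [500.2, -111.5, 206.7]
ee_rot: [3.138, -0.0, -2.792]
contact_force: [0.8, -0.1, -2.1]
width: 26.6
```

```bash
python3 - <<'E'
from h import *
goto(555.5,112.6,200,-2.796)
E
```

```text
pos [ 500.2 -111.5  206.7] rot [ 3.138 -0.    -2.792] F [ 0.8 -0.1 -2.1] w 26.6 t 16.23
 slide m: dx -0.1286 dy 0.1917 dz 0.0067  spin 0.004
```

Emit:
drive_tool --pt "-0.0257 0.0383 0" --pt "-0.0257 0.0383 0" --pt "-0.0257 0.0383 0" --pt "-0.0257 0.0383 0" --pt "-0.0257 0.0383 0" --pt "0 0 0.02" --pt "0 0 0.02" --pt "0 0 0" --spin '[0, 0, 0, 0, 0, 0, 0, 0]'

```text
clock: 17.23
position: [552.5, 112.2, 162.9]
ee_rot: [3.136, -0.009, -2.792]
contact_force: [-0.4, -0.7, -0.8]
width: 26.5
```

```bash
python3 - <<'E'
from h import *
goto(555.5,112.6,160,-2.796)
c,im=snap("wrist")
p=w2p(c,(555.5,112.6,56));print(p)
cs,si=snap("side");q=w2p(cs,(555.5,112.6,56));print(q)
def cr(im,p,r,s):
    x,y=int(p[0]),int(p[1]); y0=max(0,y-r);x0=max(0,x-r);print("org",x0,y0);return cv2.resize(im[y0:y0+2*r,x0:x0+2*r],(s,s),interpolation=cv2.INTER_CUBIC)
a=cr(im,(p[0],p[1]-15),50,400);b=cr(si,q,40,400)
cv2.imwrite("pics/w5.png",np.hstack([a,b]))
E
```

```text
pos [552.5 112.2 162.9] rot [ 3.136 -0.009 -2.792] F [-0.4 -0.7 -0.8] w 26.5 t 17.23
 slide m: dx -0.0030 dy -0.0007 dz 0.0029  spin 0.004
[319.90932895 209.85816895]
[304.92573886 194.81734765]
org 269 144
org 264 154
```

View pics/w5.png

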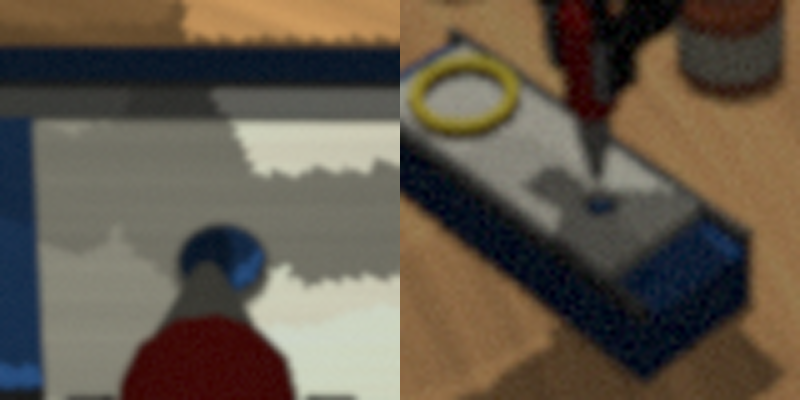

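Wrist crop: plate hole centred at crop (223,268), i.e. px (324.8,211), with the base's blue visible on its +y (right) side. The drift tip is at crop (207,262), i.e. px (320.8,209.5).

```bash
python3 - <<'E'
from h import *
c=cams.calibration("wrist");cs=cams.calibration("side");s=monitor.read_state()["position"]
print("tcp",s)
u=np.array([-.339,.941]);t=np.array([.941,.339])
for n,a in [("tip wrist",p2w(c,(320.8,209.5),77)),("tip side",p2w(cs,(264+198/5,154+177/5),77)),("hole wrist",p2w(c,(324.8,211),56)),("hole side",p2w(cs,(264+200/5,154+203/5),56))]:print(n,a.round(1),"s,t",(a@u).round(1),(a@t).round(1))
# dark hole part (left) extents
for x in (181,232,238,267):print(x,(p2w(c,(269+x/4,211),56)@u).round(1),(p2w(c,(269+x/4,211),46)@u).round(1))
E
```

```text
tcp [554.48840213 112.23487476 165.65377446]
tip wrist [551.1 111. ] s,t -82.4 556.2
tip side [552.8 112.5] s,t -81.5 558.3
hole wrist [558.6 117.5] s,t -78.8 565.5
hole side [553.6 114.4] s,t -80.0 559.8
181 -88.1 -88.3
232 -76.8 -76.6
238 -75.5 -75.2
267 -69.1 -68.5
```

Emit:
drive_tool --pt "-0.001 0 0.006" --pt "0 0 0.006" --pt "0 0 0" --pt "0 0 0" --pt "0 0 0" --spin '[0, 0, 0, 0, 0]'

```text
clock: 17.95
position: [556.1, 112.8, 154.6]
ee_rot: [3.138, -0.001, -2.793]
contact_force: [0.9, -0.2, -1.2]
width: 26.5
```

```bash
cat > look.py <<'E'
from h import *
import sys
fn=sys.argv[1];P=[float(v) for v in sys.argv[2:5]];rw=int(sys.argv[5]);rs=int(sys.argv[6])
goto(*P[:2],None,-2.796)
cw,im=snap("wrist");cs,si=snap("side");o=[]
for c,i,r in((cw,im,rw),(cs,si,rs)):
    p=w2p(c,P);x0=int(np.clip(p[0]-r,0,640-2*r));y0=int(np.clip(p[1]-r,0,400-2*r));print("org",x0,y0,"px/px",400/(2*r),"exp in crop",(p-[x0,y0])*200/r)
    o.append(cv2.resize(i[y0:y0+2*r,x0:x0+2*r],(400,400),interpolation=cv2.INTER_CUBIC))
cv2.imwrite("pics/"+fn,np.hstack(o))
np.savez("cal.npz",w=cw["view"],s=cs["view"])
E
python3 look.py w6.png 555.5 112.7 56 40 30
```

```text
pos [556.1 112.8 154.6] rot [ 3.138e+00 -1.000e-03 -2.793e+00] F [ 0.9 -0.2 -1.2] w 26.5 t 17.95
 slide m: dx 0.0006 dy 0.0002 dz 0.0000  spin 0.003
org 281 168 px/px 5.0 exp in crop [200.17849418 201.57903539]
org 274 164 px/px 6.666666666666667 exp in crop [206.07089747 205.28842192]
```

View pics/w6.png

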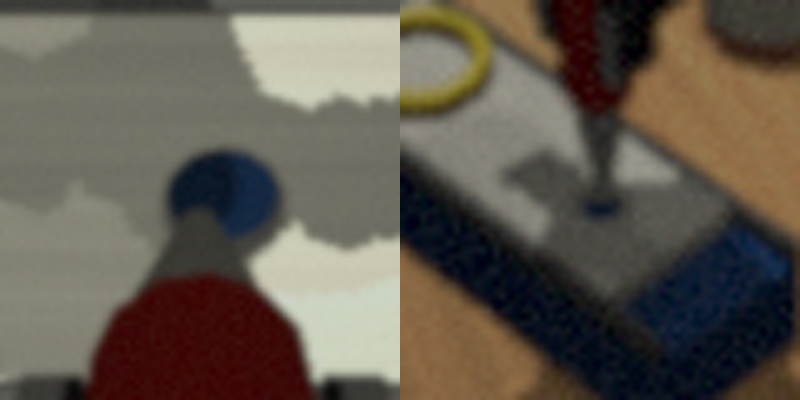

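```bash
python3 - <<'E'
from h import *
c=cams.calibration("wrist");cs=cams.calibration("side");z=np.load("cal.npz");c["view"]=z["w"];cs["view"]=z["s"]
u=np.array([-.339,.941]);t=np.array([.941,.339])
f=lambda n,a:print(n,a.round(1),"s,t",(a@u).round(1),(a@t).round(1))
f("tip",p2w(c,(281+203/5,168+211/5),68.5))
f("hole",p2w(c,(281+225/5,168+201/5),56))
f("holeTop",p2w(c,(281+225/5,168+150/5),56));f("holeL",p2w(c,(281+168/5,168+40),56));f("holeR",p2w(c,(281+281/5,168+40),56))
f("baseR",p2w(c,(281+237/5,168+40),46))
f("side tip",p2w(cs,(274+200/6.667,164+200/6.667),68.5));f("side hole",p2w(cs,(274+200/6.667,164+209/6.667),56))
E
```

```text
tip [552.5 112. ] s,t -81.9 557.9
hole [554.  116.6] s,t -78.1 560.8
holeTop [545.5 113.5] s,t -78.2 551.8
holeL [557.1 107.5] s,t -87.7 560.7
holeR [550.6 125.4] s,t -68.7 560.6
baseR [556.5 120. ] s,t -75.8 564.4
side tip [550.  104.6] s,t -88.1 553.0
side hole [552.5 111.8] s,t -82.1 557.8
```

Emit:
drive_tool --pt "0 0 0.006" --pt "0 0 0.006" --pt "0 0 0.006" --pt "0 0 0.005" --pt "0 0 0.004" --pt "0 0 0" --pt "0 0 0" --spin '[0, 0, 0, 0, 0, 0, 0]'

```text
clock: 18.92
position: [556.0, 112.9, 127.5]
ee_rot: [3.138, -0.001, -2.793]
contact_force: [0.3, 0.4, -1.2]
width: 26.9
```

Through the lens-shaped gap with no contact. Now wedging, easing toward −y.

Emit:
drive_tool --pt "0 0 0.003" --pt "0 0 0.003" --pt "0 -0.0005 0.003" --pt "0 -0.0005 0.003" --pt "0 0 0" --spin '[0, 0, 0, 0, 0]'

```text
clock: 19.55
position: [556.7, 113.0, 115.5]
ee_rot: [3.136, 0.0, -2.792]
contact_force: [0.9, 5.4, 0.3]
width: 27.1
```

Emit:
drive_tool --pt "0 -0.0005 0.003" --pt "0 -0.0005 0.003" --pt "0 -0.0005 0.003" --pt "0 0 0" --spin '[0, 0, 0, 0]'

```text
clock: 20.05
position: [557.6, 111.6, 106.5]
ee_rot: [3.136, 0.001, -2.792]
contact_force: [1.7, 5.5, -0.7]
width: 26.9
```

Emit:
drive_tool --pt "0 -0.0006 0.003" --pt "0 -0.0006 0.003" --pt "0 -0.0004 0.002" --pt "0 0 0" --pt "0 0 0" --spin '[0, 0, 0, 0, 0]'

```text
clock: 20.68
position: [558.2, 110.1, 98.6]
ee_rot: [3.136, 0.001, -2.792]
contact_force: [1.8, 5.7, 0.6]
width: 26.7
```

Emit:
drive_tool --pt "0 0 0.003" --pt "0 0 0.002" --pt "0 0 0" --spin '[0, 0, 0]'

```text
clock: 21.05
position: [558.2, 110.0, 93.6]
ee_rot: [3.137, 0.001, -2.792]
contact_force: [0.9, 5.0, -0.2]
width: 26.7
```

Emit:
drive_tool --pt "0 0 0.001" --pt "0 0 0.001" --pt "0 0 0" --spin '[0, 0, 0]'

```text
clock: 21.42
position: [558.4, 110.1, 92.8]
ee_rot: [3.137, 0.002, -2.792]
contact_force: [0.2, 4.6, 6.2]
width: 26.7
```

Emit:
drive_tool --pt "0 0 0.001" --pt "0 0 0" --spin '[0, 0]'

```text
clock: 21.68
position: [558.4, 110.0, 92.7]
ee_rot: [3.137, 0.003, -2.792]
contact_force: [-2.6, 4.4, 11.0]
width: 26.6
```

Emit:
drive_tool --pt "0 0 0" --pt "0 0 0" --pt "0 0 -0.006" --pt "0 0 -0.01" --pt "0 0 -0.015" --pt "0 0 -0.02" --pt "0 0 -0.02" --pt "0 0 -0.02" --pt "0 0 -0.016" --pt "0 0 0" --spin '[0, 0, 0, 0, 0, 0, 0, 0, 0, 0]'

```text
clock: 22.92
position: [558.0, 107.8, 198.4]
ee_rot: [3.14, -0.0, -2.793]
contact_force: [0.1, -0.0, -2.6]
width: 26.8
```

```bash
python3 - <<'E'
from h import *
goto(500.3,-111.6,200,-2.793)
c,im=snap("wrist","w7.png");np.savez("cal7.npz",w=c["view"])
E
```

```text
pos [558.  107.8 198.4] rot [ 3.14  -0.    -2.793] F [ 0.1 -0.  -2.6] w 26.8 t 22.93
 slide m: dx 0.1291 dy -0.1866 dz -0.0016  spin -0.000
```

Emit:
drive_tool --pt "0.0258 -0.0373 0" --pt "0.0258 -0.0373 0" --pt "0.0258 -0.0373 0" --pt "0.0258 -0.0373 0" --pt "0.0259 -0.0374 0" --pt "0 0 0" --pt "0 0 0" --spin '[0, 0, 0, 0, 0, 0, 0]'

```text
clock: 23.85
position: [499.3, -110.8, 195.9]
ee_rot: [3.137, -0.003, -2.793]
contact_force: [-0.1, -0.1, -1.7]
width: 26.4
```

```bash
python3 - <<'E'
from h import *
goto(500.3,-111.7,96.7,-2.793)
E
```

```text
pos [ 499.3 -110.8  195.9] rot [ 3.137e+00 -3.000e-03 -2.793e+00] F [-0.1 -0.1 -1.7] w 26.4 t 23.85
 slide m: dx -0.0007 dy -0.0012 dz 0.0992  spin -0.000
```

Emit:
drive_tool --pt "0 0 0.02" --pt "0 0 0.02" --pt "0 0 0.006" --pt "0 0 0" --pt "0 0 0" --pt "0 0 0" --spin '[0, 0, 0, 0, 0, 0]'

```text
clock: 24.6
position: [500.4, -110.6, 151.6]
ee_rot: [3.139, -0.0, -2.793]
contact_force: [0.8, -0.3, -1.9]
width: 26.9
```

```bash
python3 - <<'E'
from h import *
goto(500.3,-111.7,96.7,-2.793)
E
```

```text
pos [ 500.4 -110.6  151.6] rot [ 3.139 -0.    -2.793] F [ 0.8 -0.3 -1.9] w 26.9 t 24.6
 slide m: dx 0.0005 dy -0.0010 dz 0.0549  spin 0.000
```

Emit:
drive_tool --pt "0.0005 -0.001 0.005" --pt "0 0 0.01" --pt "0 0 0.01" --pt "0 0 0.01" --pt "0 0 0.008" --pt "0 0 0.006" --pt "0 0 0.002" --pt "0 0 0" --spin '[0, 0, 0, 0, 0, 0, 0, 0]'

```text
clock: 25.6
position: [499.9, -111.9, 99.8]
ee_rot: [3.139, -0.001, -2.793]
contact_force: [1.6, -2.7, -3.1]
width: 26.7
```

Emit:
drive_tool --pt "0 0 0.002" --pt "0 0 0.001" --pt "0 0 0" --spin '[0, 0, 0]'

```text
clock: 25.98
position: [500.0, -111.8, 97.1]
ee_rot: [3.139, -0.001, -2.793]
contact_force: [2.4, -3.0, -0.5]
width: 26.7
```

Emit:
drive_tool --pt "0 0 0" --pt "0 0 0" --pt "0 0 0" --pt "0 0 0" --pt "0 0 0" --pt "0 0 0" --spin '[0, 0, 0, 0, 0, 0]' --fingers -1

```text
clock: 26.72
position: [499.5, -111.5, 96.8]
ee_rot: [3.138, -0.002, -2.793]
contact_force: [0.9, -0.1, 1.2]
width: 85.4
```

Emit:
drive_tool --pt "0 0 -0.03" --pt "0 0 -0.03" --pt "0 0 -0.025" --pt "0 0 0" --pt "0 0 0" --spin '[0, 0, 0, 0, 0]'

```text
clock: 27.35
position: [499.3, -111.7, 181.0]
ee_rot: [3.137, -0.003, -2.793]
contact_force: [-0.6, 0.1, -0.7]
width: 85.2
```

```bash
python3 - <<'E'
from h import *
c=cams.calibration("wrist");z=np.load
im4=cv2.imread("pics/w4.png")
goto(579,-109,180,-2.793)
c,im=snap("wrist","w8.png");np.savez("cal8.npz",w=c["view"])
print(w2p(c,(500,-111.7,120)),w2p(c,(580,-109,96)))
# magazine check after drift
c7=dict(c);c7["view"]=np.load("cal7.npz")["w"];print("hole exp in w7",w2p(c7,(557.5,109,56)))
a=im[150:350,220:420];b=cv2.imread("pics/w7.png");p=w2p(c7,(557.5,109,56)).astype(int);x0=max(0,p[0]-50);y0=max(0,p[1]-50)
print("org7",x0,y0)
cv2.imwrite("pics/w8c.png",np.hstack([cv2.resize(a,(400,400)),cv2.resize(b[y0:y0+100,x0:x0+100],(400,400))]))
E
```

```text
pos [ 499.3 -111.7  181. ] rot [ 3.137e+00 -3.000e-03 -2.793e+00] F [-0.6  0.1 -0.7] w 85.2 t 27.35
 slide m: dx -0.0758 dy -0.0247 dz 0.0010  spin 0.000
[320.58042431 228.47201276] [292.6567675  295.81855385]
hole exp in w7 [322.31983781 193.26571305]
org7 272 143
```

View pics/w8c.png

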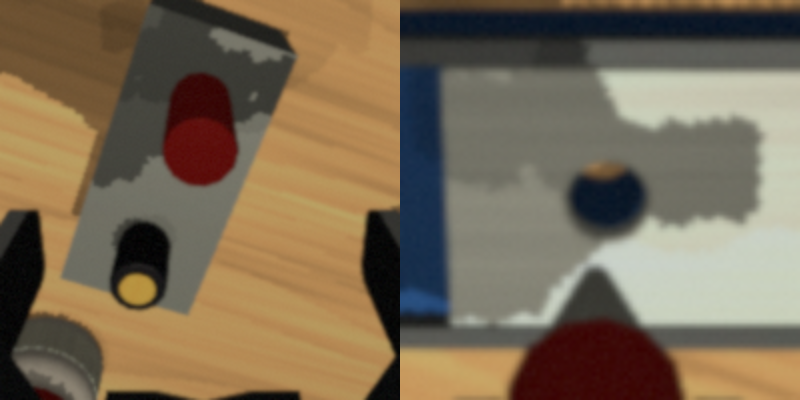

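Wood shows through the aligned holes and the drift is back in the stand. Next the bolt at about (580,-111).

```bash
python3 - <<'E'
from h import *
goto(580.2,-111,84,-2.793)
E
```

```text
pos [ 499.  -111.6  180.6] rot [ 3.136e+00 -3.000e-03 -2.793e+00] F [ 1.1 -0.3 -0.9] w 85.5 t 27.4
 slide m: dx -0.0765 dy -0.0272 dz 0.0966  spin 0.000
```

Emit:
drive_tool --pt "-0.0255 -0.009 0" --pt "-0.0255 -0.009 0" --pt "-0.0255 -0.009 0" --pt "0 0 0.03" --pt "0 0 0.03" --pt "0 0 0" --pt "0 0 0" --spin '[0, 0, 0, 0, 0, 0, 0]'

```text
clock: 28.28
position: [580.8, -110.9, 121.8]
ee_rot: [3.138, -0.002, -2.793]
contact_force: [0.3, -0.9, 0.3]
width: 85.4
```

```bash
python3 - <<'E'
from h import *
goto(580.2,-111,84,-2.793)
E
```

```text
pos [ 580.8 -110.9  121.8] rot [ 3.138e+00 -2.000e-03 -2.793e+00] F [ 0.3 -0.9  0.3] w 85.4 t 28.27
 slide m: dx 0.0006 dy 0.0001 dz 0.0378  spin 0.000
```

Emit:
drive_tool --pt "0.0006 0 0.018" --pt "0 0 0.018" --pt "0 0 0.002" --pt "0 0 0" --pt "0 0 0" --spin '[0, 0, 0, 0, 0]'

```text
clock: 28.9
position: [581.0, -111.1, 85.0]
ee_rot: [3.139, 0.001, -2.793]
contact_force: [-0.1, -0.3, 0.3]
width: 85.4
```

Emit:
drive_tool --pt "0 0 0" --pt "0 0 0" --pt "0 0 0" --pt "0 0 0" --pt "0 0 0" --pt "0 0 0" --pt "0 0 0" --pt "0 0 0" --spin '[0, 0, 0, 0, 0, 0, 0, 0]' --fingers 1 --squeeze 50

```text
clock: 29.9
position: [580.3, -111.0, 83.9]
ee_rot: [3.138, -0.001, -2.793]
contact_force: [-0.1, -1.3, 3.1]
width: 24.7
```

Emit:
drive_tool --pt "0 0 -0.015" --pt "0 0 -0.02" --pt "0 0 -0.03" --pt "0 0 -0.03" --pt "0 0 -0.02" --pt "0 0 0" --pt "0 0 0" --spin '[0, 0, 0, 0, 0, 0, 0]'

```text
clock: 30.78
position: [579.8, -111.0, 197.7]
ee_rot: [3.137, -0.003, -2.793]
contact_force: [-0.8, -0.0, -1.1]
width: 24.9
```

```bash
python3 - <<'E'
from h import *
goto(558.2,109.4,200,-2.793)
E
```

```text
pos [ 579.8 -111.   197.7] rot [ 3.137e+00 -3.000e-03 -2.793e+00] F [-0.8 -0.  -1.1] w 24.9 t 30.77
 slide m: dx -0.0551 dy 0.2145 dz -0.0023  spin 0.000
```

Emit:
drive_tool --pt "-0.011 0.0429 0" --pt "-0.011 0.0429 0" --pt "-0.011 0.0429 0" --pt "-0.011 0.0429 0" --pt "-0.011 0.0429 0" --pt "0 0 0.025" --pt "0 0 0.025" --pt "0 0 0.011" --pt "0 0 0" --pt "0 0 0" --spin '[0, 0, 0, 0, 0, 0, 0, 0, 0, 0]'

```text
clock: 32.02
position: [559.2, 109.2, 139.1]
ee_rot: [3.138, -0.0, -2.793]
contact_force: [0.5, -0.6, -2.1]
width: 24.7
```

```bash
python3 look.py w9.png 558.2 109.4 56 40 30
```

```text
pos [559.2 109.2 139.1] rot [ 3.138 -0.    -2.793] F [ 0.5 -0.6 -2.1] w 24.7 t 32.02
 slide m: dx 0.0008 dy 0.0005 dz 0.0000  spin 0.003
org 281 174 px/px 5.0 exp in crop [202.94461567 204.69299782]
org 276 165 px/px 6.666666666666667 exp in crop [202.36122161 201.81073291]
```

View pics/w9.png

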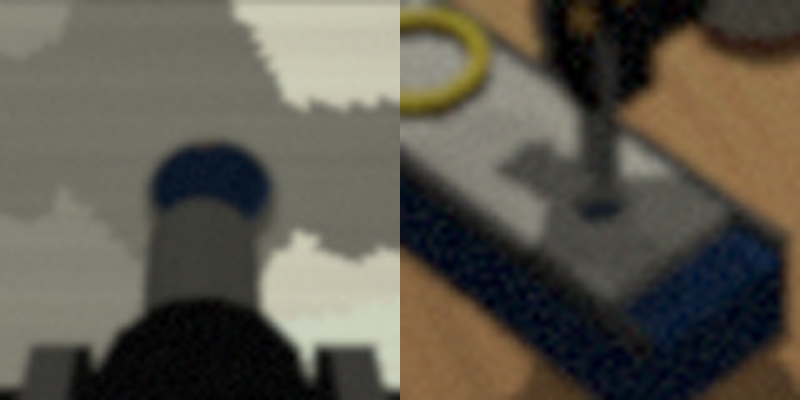

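Emit:
drive_tool --pt "0.0007 0.001 0.006" --pt "0 0 0.006" --pt "0 0 0.006" --pt "0 0 0" --pt "0 0 0" --spin '[0, 0, 0, 0, 0]'

```text
clock: 32.75
position: [557.6, 110.1, 120.3]
ee_rot: [3.138, -0.002, -2.793]
contact_force: [0.9, -0.5, -0.8]
width: 24.8
```

Emit:
drive_tool --pt "0 0 0.006" --pt "0 0 0.006" --pt "0 0 0" --pt "0 0 0" --spin '[0, 0, 0, 0]'

```text
clock: 33.25
position: [557.4, 110.1, 108.3]
ee_rot: [3.138, -0.002, -2.793]
contact_force: [-0.6, 0.2, -0.2]
width: 24.5
```

Tip at 38, through both plates with no force. Continuing home.

Emit:
drive_tool --pt "0 0 0.008" --pt "0 0 0.008" --pt "0 0 0.007" --pt "0 0 0.003" --pt "0 0 0.001" --pt "0 0 0" --spin '[0, 0, 0, 0, 0, 0]'

```text
clock: 34.0
position: [557.5, 110.2, 81.4]
ee_rot: [3.138, -0.002, -2.793]
contact_force: [0.3, -0.0, -0.2]
width: 24.6
```

Emit:
drive_tool --pt "0 0 0.001" --pt "0 0 0.001" --pt "0 0 0" --spin '[0, 0, 0]'

```text
clock: 34.38
position: [557.6, 110.2, 79.9]
ee_rot: [3.138, -0.001, -2.793]
contact_force: [0.2, 0.0, 2.6]
width: 24.2
```

Home at 80 as predicted. Release and rise.

Emit:
drive_tool --pt "0 0 0" --pt "0 0 0" --pt "0 0 0" --pt "0 0 0" --pt "0 0 0" --pt "0 0 0" --spin '[0, 0, 0, 0, 0, 0]' --fingers -1

```text
clock: 35.12
position: [557.4, 110.2, 79.4]
ee_rot: [3.138, -0.002, -2.793]
contact_force: [-0.7, 0.5, 0.2]
width: 85.5
```

Emit:
drive_tool --pt "0 0 -0.03" --pt "0 0 -0.04" --pt "0 0 -0.05" --pt "0 0 -0.05" --pt "0 0 0" --pt "0 0 0" --spin '[0, 0, 0, 0, 0, 0]'

```text
clock: 35.88
position: [557.7, 109.6, 249.0]
ee_rot: [3.138, -0.002, -2.793]
contact_force: [-0.1, -0.1, -0.5]
width: 85.5
```

```bash
python3 - <<'E'
from h import *
goto(467,412,250,-2.793)
c,im=snap("wrist","w10.png");np.savez("cal10.npz",w=c["view"])
ct,it=snap("top");cs,si=snap("side")
print(w2p(c,(557.8,109.5,92)),w2p(c,(519,216,66)))
cv2.imwrite("pics/c10.png",np.vstack([cv2.resize(im,(640,400))[60:340],it[120:280]]))
cv2.imwrite("pics/top10.png",it)
E
```

```text
pos [557.7 109.6 249. ] rot [ 3.138e+00 -2.000e-03 -2.793e+00] F [-0.1 -0.1 -0.5] w 85.5 t 35.88
 slide m: dx -0.0182 dy 0.3151 dz -0.0010  spin 0.000
[320.5539913  189.41996985] [420.79548173 182.61934227]
```

View pics/c10.png

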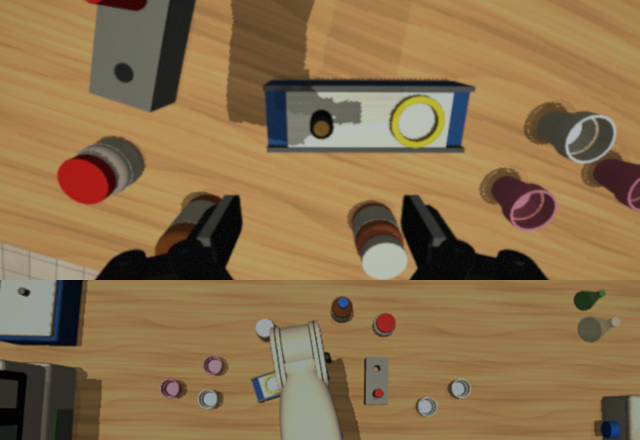

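Bolt head is home on the plate, the cups have not moved, and the drift is in the stand. I'll fit the seat numerically relative to the bolt.

```bash
python3 - <<'E'
from h import *
im=cv2.imread("pics/w10.png");c=cams.calibration("wrist");c["view"]=np.load("cal10.npz")["w"]
h=cv2.cvtColor(im,cv2.COLOR_BGR2HSV)
u=np.array([-.3416,.9398]);t=np.array([.9398,.3416])
m=cv2.inRange(h,(22,120,80),(36,255,255));m[:,:370]=0;m[:,460:]=0
pts=max(cv2.findContours(m,0,1)[0],key=cv2.contourArea).reshape(-1,2)
W=np.array([p2w(c,p,66) for p in pts]).astype(np.float32);e=cv2.fitEllipse(W);r=np.array(e[0]);print("ring",e,"px",pts.min(0),pts.max(0))
print(h[186,322],h[182,322])
m=cv2.inRange(h,(10,60,60),(30,255,255));m[:165]=0;m[205:]=0;m[:,:300]=0;m[:,345:]=0
pts=max(cv2.findContours(m,0,1)[0],key=cv2.contourArea).reshape(-1,2);e=cv2.fitEllipse(pts);print("bolt cap px",e)
b=p2w(c,e[0],92);print("bolt",b,"ring s,t",r@u,r@t,"bolt s,t",b@u,b@t,"d",np.linalg.norm(r-b),"ang",np.degrees(np.arctan2(-(r-b)[0],(r-b)[1])))
# lower/upper strip edges -> angle
for p in [(265,147),(475,143),(270,210),(463,213)]:print(p2w(c,p,56).round(1))
E
```

```text
ring ((519.8201904296875, 211.82394409179688), (59.14484786987305, 60.82365036010742), 154.50425720214844) px [391 156] [444 208]
[ 19 174 104] [ 19 175  99]
bolt cap px ((321.0395812988281, 188.28298950195312), (14.891885757446289, 15.45050048828125), 73.84831237792969)
bolt [556.47302829 109.55546092] ring s,t 21.501565606689443 560.8860742675781 bolt s,t -87.13096429086701 560.3974974363467 d 108.63826753677783 ang 19.717586912812074
[542.5  38.1]
[457.9 257.6]
[612.7  64.9]
[537.1 286.2]
```

Emit:
drive_tool --pt "0 0.055 0.03" --pt "0 0.055 0.03" --pt "0 0 0" --pt "0 0 0" --pt "0 0 0" --spin '[0, 0, 0, 0, 0]'

```text
clock: 36.65
position: [521.1, 212.1, 190.5]
ee_rot: [3.138, -0.001, -2.794]
contact_force: [-0.2, -0.7, -0.4]
width: 85.4
```

```bash
cat > ring.py <<'E'
from h import *
u=np.array([-.3416,.9398]);t=np.array([.9398,.3416])
c,im=snap("wrist","ring.png");p=monitor.read_state()["position"];h=cv2.cvtColor(im,cv2.COLOR_BGR2HSV)
m=cv2.inRange(h,(22,120,60),(36,255,255))
k=max(cv2.findContours(m,0,1)[0],key=cv2.contourArea).reshape(-1,2)
W=np.array([p2w(c,q,66) for q in k]).astype(np.float32);e=cv2.fitEllipse(W);r=np.array(e[0]);print("ring",e,"px",k.min(0),k.max(0),"s,t",r@u,r@t,"tcp s,t",p[:2]@u,p[:2]@t)
m2=cv2.inRange(h,(10,60,50),(30,255,255))
E
python3 ring.py; python3 -c "
from h import *
goto(467,412,180)"
```

```text
ring ((519.1783447265625, 213.0795135498047), (58.815025329589844, 60.908687591552734), 116.18358612060547) px [290 165] [355 228] s,t 22.900804275512687 560.7117702026367 tcp s,t 21.22335897446461 562.216736051705
pos [521.2 212.  190.7] rot [ 3.138 -0.    -2.795] F [0.2 0.5 0.6] w 85.1 t 36.7
 slide m: dx -0.0171 dy 0.2065 dz 0.0107  spin 0.000
```

Emit:
drive_tool --pt "-0.0043 0.0516 0" --pt "-0.0043 0.0516 0" --pt "-0.0043 0.0516 0" --pt "-0.0042 0.0517 0" --pt "0 0 0" --pt "0 0 0" --pt "0 0 0" --spin '[0, 0, 0, 0, 0, 0, 0]'

```text
clock: 37.58
position: [466.6, 411.3, 191.0]
ee_rot: [3.138, -0.001, -2.795]
contact_force: [0.3, -0.4, 0.2]
width: 85.3
```

```bash
cat > cup.py <<'E'
from h import *
import sys
# rim fit: white rim ring near expected point, z=64 ; t-bias fix +1.6 mm along image-down
ex=[float(v) for v in sys.argv[1:3]]
c,im=snap("wrist","cup_%s.png"%sys.argv[3]);p=monitor.read_state()["position"]
q=w2p(c,(*ex,64));h=cv2.cvtColor(im,cv2.COLOR_BGR2HSV)
m=cv2.inRange(h,(0,0,110),(180,45,255));mm=np.zeros_like(m);cv2.circle(mm,tuple(int(v) for v in q),75,255,-1);m&=mm
m=cv2.morphologyEx(m,cv2.MORPH_CLOSE,np.ones((3,3)))
k=max(cv2.findContours(m,0,1)[0],key=lambda a:cv2.contourArea(cv2.convexHull(a)));k=cv2.convexHull(k).reshape(-1,2)
W=np.array([p2w(c,a,64) for a in k]).astype(np.float32);(x,y),r=cv2.minEnclosingCircle(W);e=cv2.fitEllipse(W)
print("exp px",q,"px box",k.min(0),k.max(0),"circ",x,y,r,"ell",e)
w=monitor.read_state()["ee_rot"][2]; b=-1.6*np.array([np.cos(w),np.sin(w)])
print("corrected",e[0]+b);goto(*(e[0]+b),55)
E
python3 cup.py 467 412 a
```

```text
exp px [321.38204691 199.03343156] px box [308 170] [353 210] circ 455.0517272949219 415.69140625 22.292434692382812 ell ((455.8651123046875, 415.2203063964844), (38.891693115234375, 44.00662612915039), 36.97957992553711)
corrected [457.3700317  415.76364572]
pos [466.6 411.3 191.1] rot [ 3.138e+00 -1.000e-03 -2.795e+00] F [-0.5  0.  -0.1] w 85.6 t 37.62
 slide m: dx 0.0071 dy 0.0073 dz 0.1361  spin 0.000
```

```bash
python3 -c "
import cv2
im=cv2.imread('pics/cup_a.png')[110:290,230:430];cv2.imwrite('pics/ca.png',cv2.resize(im,(600,540)))"
```

```text
(no output)
```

View pics/ca.png

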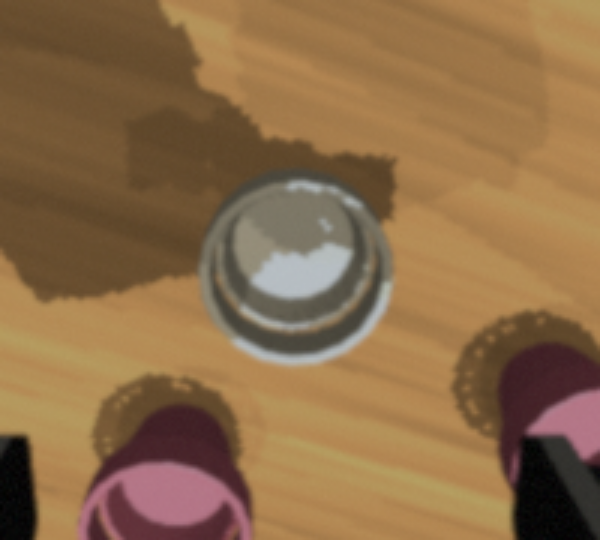

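Emit:
drive_tool --pt "-0.003 0.0076 0.03" --pt "0 0 0.04" --pt "0 0 0.04" --pt "0 0 0.026" --pt "0 0 0" --spin '[0, 0, 0, 0, 0]'

```text
clock: 38.25
position: [464.5, 419.0, 52.4]
ee_rot: [3.14, -0.007, -2.794]
contact_force: [-0.3, -0.2, -0.4]
width: 85.7
```

Emit:
drive_tool --pt "0 0 0" --pt "0 0 0" --pt "0 0 0" --pt "0 0 0" --pt "0 0 0" --spin '[0, 0, 0, 0, 0]' --fingers 0.3 --squeeze 25

```text
clock: 38.88
position: [466.9, 422.3, 57.0]
ee_rot: [3.137, 0.003, -2.793]
contact_force: [1.4, -1.2, 6.7]
width: 63.5
```

```bash
python3 - <<'E'
import cv2,numpy as np
im=cv2.imread("pics/cup_a.png");h=cv2.cvtColor(im,cv2.COLOR_BGR2HSV)
for S in(60,80,95):
    m=cv2.inRange(h,(0,0,25),(180,S,255));mm=np.zeros_like(m);cv2.circle(mm,(328,200),60,255,-1);m&=mm
    m=cv2.morphologyEx(m,cv2.MORPH_OPEN,np.ones((3,3)))
    k=max(cv2.findContours(m,0,1)[0],key=cv2.contourArea);print(S,cv2.minEnclosingCircle(k),cv2.boundingRect(k),cv2.fitEllipse(cv2.convexHull(k)))
E
```

```text
60 ((328.494384765625, 199.17153930664062), 32.585487365722656) (297, 167, 63, 65) ((328.3547668457031, 199.24411010742188), (63.4166145324707, 64.63455200195312), 162.63442993164062)
80 ((328.2578125, 198.96466064453125), 33.01420974731445) (296, 167, 65, 65) ((328.1170349121094, 199.22422790527344), (63.95057678222656, 65.7949447631836), 170.552490234375)
95 ((328.382568359375, 198.93772888183594), 33.28748321533203) (296, 166, 65, 66) ((328.2285461425781, 199.093994140625), (64.54727935791016, 66.51354217529297), 166.25987243652344)
```

Emit:
drive_tool --pt "0 0 0" --pt "0 0 0" --pt "0 0 0" --pt "0 0 0" --spin '[0, 0, 0, 0]' --fingers -1

```text
clock: 39.38
position: [465.3, 421.4, 54.4]
ee_rot: [3.138, -0.002, -2.792]
contact_force: [0.1, -0.7, -0.7]
width: 85.4
```

Emit:
drive_tool --pt "0 0 0" --pt "0 0 0" --pt "0 0 0" --pt "0 0 0" --pt "0 0 0" --pt "0 0 0" --pt "0 0 0" --pt "0 0 0" --pt "0 0 0" --pt "0 0 0" --spin '[0.175, 0.175, 0.175, 0.175, 0.175, 0.175, 0.175, 0.175, 0.171, 0]'

```text
clock: 40.62
position: [465.4, 421.5, 54.6]
ee_rot: [-3.14, -0.004, 1.922]
contact_force: [-0.7, -0.0, -0.6]
width: 85.3
```

Emit:
drive_tool --pt "0 0 0" --pt "0 0 0" --pt "0 0 0" --pt "0 0 0" --pt "0 0 0" --pt "0 0 0" --pt "0 0 0" --spin '[0, 0, 0, 0, 0, 0, 0]' --fingers 0.3 --squeeze 35

```text
clock: 41.5
position: [465.7, 421.7, 55.1]
ee_rot: [-3.141, -0.004, 1.92]
contact_force: [0.2, 1.2, 3.4]
width: 61.7
```

```bash
python3 -c "
from h import *
goto(520.5,213.6,180)
print(monitor.read_state()['q'])"
```

```text
pos [465.7 421.7  55.1] rot [-3.141 -0.004  1.92 ] F [0.2 1.2 3.4] w 61.7 t 41.5
 slide m: dx -0.2143 dy -0.0197 dz -0.1249  spin 0.000
[0.73391326 0.6296562  0.07774478 1.0180705  0.00425706 1.95584444]
```

Emit:
drive_tool --pt "0 0 -0.03" --pt "0 0 -0.04" --pt "0 0 -0.05" --pt "-0.0536 -0.0049 0" --pt "-0.0536 -0.0049 0" --pt "-0.0536 -0.0049 0" --pt "-0.0535 -0.005 0" --pt "0 0 0" --pt "0 0 0" --spin '[0, 0, 0, 0, 0, 0, 0, 0, 0]'

```text
clock: 42.62
position: [520.1, 212.8, 173.2]
ee_rot: [-3.138, -0.004, 1.919]
contact_force: [0.9, 0.3, -0.6]
width: 61.6
```

Emit:
drive_tool --pt "0 0 0.02" --pt "0 0 0.02" --pt "0 0 0" --pt "0 0 0" --pt "0 0 0" --spin '[0, 0, 0, 0, 0]'

```text
clock: 43.25
position: [521.0, 213.8, 134.9]
ee_rot: [3.141, -0.004, 1.92]
contact_force: [0.3, -0.5, -0.3]
width: 61.4
```

```bash
python3 -c "
from h import *
goto(520.5,213.6,111,1.92)"; python3 look.py w11.png 520.5 213.6 66 80 40
```

```text
pos [521.  213.8 134.9] rot [ 3.141 -0.004  1.92 ] F [ 0.3 -0.5 -0.3] w 61.4 t 43.25
 slide m: dx -0.0001 dy -0.0005 dz 0.0239  spin 0.000
pos [521.  213.8 134.9] rot [ 3.141 -0.004  1.92 ] F [ 0.3 -0.5 -0.3] w 61.4 t 43.25
 slide m: dx -0.0001 dy -0.0005 dz 0.0000  spin -1.567
org 241 142 px/px 2.5 exp in crop [200.4892385  201.76699088]
org 238 132 px/px 5.0 exp in crop [202.81530388 204.85201035]
```

View pics/w11.png

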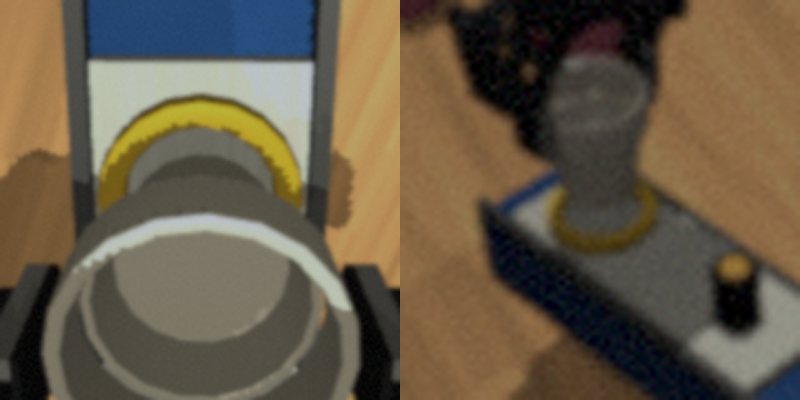

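Cup and ring are centred together: ring centre x≈200, cup centre x≈201 in the crop. Lowering.

Emit:
drive_tool --pt "0 -0.0003 0.006" --pt "0 0 0.006" --pt "0 0 0.005" --pt "0 0 0.003" --pt "0 0 0" --spin '[0, 0, 0, 0, 0]'

```text
clock: 43.98
position: [519.9, 212.9, 113.5]
ee_rot: [-3.139, -0.004, 1.919]
contact_force: [0.5, -0.4, -1.3]
width: 61.7
```

Emit:
drive_tool --pt "0 0 0.002" --pt "0 0 0.001" --pt "0 0 0.001" --pt "0 0 0" --spin '[0, 0, 0, 0]'

```text
clock: 44.48
position: [520.2, 213.1, 111.1]
ee_rot: [-3.141, -0.004, 1.92]
contact_force: [-1.5, -0.6, 4.6]
width: 61.3
```

Emit:
drive_tool --pt "0 0 0" --pt "0 0 0" --pt "0 0 0" --pt "0 0 0" --spin '[0, 0, 0, 0]' --fingers -1

```text
clock: 44.98
position: [520.1, 213.1, 109.8]
ee_rot: [-3.14, -0.004, 1.92]
contact_force: [-0.1, 0.2, -0.4]
width: 85.3
```

Emit:
drive_tool --pt "0 0 -0.02" --pt "0 0 -0.03" --pt "0 0 -0.03" --pt "0 0 0" --pt "0 0 0" --spin '[0, 0, 0, 0, 0]'

```text
clock: 45.6
position: [520.0, 212.7, 189.3]
ee_rot: [-3.139, -0.004, 1.92]
contact_force: [0.5, 0.2, -0.4]
width: 85.7
```

```bash
cat > cup.py <<'E'
from h import *
import sys
def fit(c,im,ex,z,rad):
    q=w2p(c,(*ex,z));h=cv2.cvtColor(im,cv2.COLOR_BGR2HSV)
    m=cv2.inRange(h,(0,0,25),(180,80,255));mm=np.zeros_like(m);cv2.circle(mm,tuple(int(v) for v in q),rad,255,-1);m&=mm
    m=cv2.morphologyEx(m,cv2.MORPH_OPEN,np.ones((3,3)))
    k=cv2.convexHull(max(cv2.findContours(m,0,1)[0],key=cv2.contourArea)).reshape(-1,2)
    W=np.array([p2w(c,a,z) for a in k]).astype(np.float32);e=cv2.fitEllipse(W)
    print("exp px",q.round(0),"box",k.min(0),k.max(0),"ell mm",np.round(e[0],1),np.round(e[1],1))
    return np.array(e[0])
if __name__=="__main__":
    ex=[float(v) for v in sys.argv[1:3]];z=float(sys.argv[3])
    c,im=snap("wrist","cup_%s.png"%sys.argv[4])
    w=monitor.read_state()["ee_rot"][2]
    a=fit(c,im,ex,z,int(sys.argv[5]))-1.6*np.array([np.cos(w),np.sin(w)])
    print("corrected",a.round(1));goto(*a,z-9)
E
python3 cup.py 520.3 213.2 120 s 90; python3 -c "
from h import *
goto(463,-272,190)
c,im=snap('top');print(p2w(c,(0,0),0)[:0])
from cup import fit
for e in [(466,415),(464,-274),(520,-380)]: fit(c,im,e,64,16)"
```

```text
exp px [323. 222.] box [280 140] [366 310] ell mm [521.5 209.3] [ 75.1 182.6]
corrected [522.  207.8]
pos [519.6 212.5 188.7] rot [-3.138 -0.004  1.92 ] F [ 0.2 -0.2 -0.6] w 85.3 t 45.65
 slide m: dx -0.0053 dy 0.0006 dz 0.0777  spin 0.000
pos [519.6 212.5 188.7] rot [-3.138 -0.004  1.92 ] F [ 0.2 -0.2 -0.6] w 85.3 t 45.65
 slide m: dx -0.4360 dy -0.2188 dz -0.0013  spin 0.000
[]Traceback (most recent call last):
  File "<string>", line 6, in <module>
    for e in [(466,415),(464,-274),(520,-380)]: fit(c,im,e,64,16)
                                                ~~~^^^^^^^^^^^^^^
  File "cup.py", line 7, in fit
    k=cv2.convexHull(max(cv2.findContours(m,0,1)[0],key=cv2.contourArea)).reshape(-1,2)
                     ~~~^^^^^^^^^^^^^^^^^^^^^^^^^^^^^^^^^^^^^^^^^^^^^^^^
ValueError: max() iterable argument is empty
```

Emit:
drive_tool --pt "-0.0484 -0.0243 0" --pt "-0.0484 -0.0243 0" --pt "-0.0484 -0.0243 0" --pt "-0.0484 -0.0243 0" --pt "-0.0484 -0.0243 0" --pt "-0.0484 -0.0243 0" --pt "-0.0484 -0.0243 0" --pt "-0.0484 -0.0243 0" --pt "-0.0484 -0.0243 0" --pt "0 0 0" --spin '[0, 0, 0, 0, 0, 0, 0, 0, 0, 0]'

```text
clock: 46.95
position: [462.3, -274.5, 187.1]
ee_rot: [-3.138, -0.005, 1.914]
contact_force: [0.4, -0.1, 0.0]
width: 85.1
```

Emit:
drive_tool --pt "0 0 0" --pt "0 0 0" --spin '[0, 0]'

```text
clock: 47.2
position: [463.6, -269.9, 188.1]
ee_rot: [-3.139, -0.005, 1.921]
contact_force: [0.2, 0.2, 0.5]
width: 85.5
```

```bash
python3 cup.py 463 -271 64 b 75; python3 -c "
from h import *
print(monitor.read_state()['q'])"
```

```text
exp px [321. 200.] box [287 167] [352 232] ell mm [ 461.6 -272.9] [60.5 64.5]
corrected [ 462.1 -274.4]
pos [ 463.8 -269.9  188.4] rot [-3.14  -0.005  1.922] F [-0.1 -0.5  0.3] w 85.8 t 47.25
 slide m: dx -0.0037 dy -0.0031 dz 0.1334  spin 0.000
[-0.52778341  0.34997334 -0.00852485  1.21709473  0.00144803  0.69211388]
```

Emit:
drive_tool --pt "-0.0037 -0.0031 0.03" --pt "0 0 0.04" --pt "0 0 0.04" --pt "0 0 0.0234" --pt "0 0 0" --pt "0 0 0" --spin '[0, 0, 0, 0, 0, 0]'

```text
clock: 48.0
position: [462.6, -275.2, 56.3]
ee_rot: [-3.141, -0.003, 1.921]
contact_force: [0.2, -0.1, 0.6]
width: 85.3
```

Emit:
drive_tool --pt "0 0 0" --pt "0 0 0" --pt "0 0 0" --pt "0 0 0" --pt "0 0 0" --spin '[0, 0, 0, 0, 0]' --fingers 0.3 --squeeze 25

```text
clock: 48.62
position: [462.8, -275.9, 56.9]
ee_rot: [3.141, -0.002, 1.92]
contact_force: [0.3, 1.3, 6.1]
width: 62.1
```

Emit:
drive_tool --pt "0 0 0" --pt "0 0 0" --pt "0 0 0" --pt "0 0 0" --spin '[0, 0, 0, 0]' --fingers -1

```text
clock: 49.12
position: [461.5, -275.4, 55.0]
ee_rot: [-3.14, -0.004, 1.92]
contact_force: [0.5, 0.7, 0.3]
width: 85.4
```

Emit:
drive_tool --pt "0 0 0" --pt "0 0 0" --pt "0 0 0" --pt "0 0 0" --pt "0 0 0" --pt "0 0 0" --pt "0 0 0" --pt "0 0 0" --pt "0 0 0" --pt "0 0 0" --spin '[-0.175, -0.175, -0.175, -0.175, -0.175, -0.175, -0.175, -0.175, -0.171, 0]'

```text
clock: 50.38
position: [461.5, -275.4, 55.0]
ee_rot: [3.137, -0.002, -2.795]
contact_force: [0.2, -0.1, -0.8]
width: 85.1
```

Emit:
drive_tool --pt "0 0 0" --pt "0 0 0" --pt "0 0 0" --pt "0 0 0" --pt "0 0 0" --pt "0 0 0" --pt "0 0 0" --spin '[0, 0, 0, 0, 0, 0, 0]' --fingers 0.3 --squeeze 35

```text
clock: 51.25
position: [461.8, -275.4, 55.6]
ee_rot: [3.138, -0.001, -2.793]
contact_force: [-1.1, 1.0, 5.1]
width: 63.1
```

Emit:
drive_tool --pt "0 0 -0.03" --pt "0 0 -0.05" --pt "0 0 -0.06" --pt "0 0 0" --pt "0 0 0" --spin '[0, 0, 0, 0, 0]'

```text
clock: 51.88
position: [461.5, -275.6, 194.2]
ee_rot: [3.137, -0.003, -2.793]
contact_force: [-0.5, 0.4, -2.2]
width: 63.0
```

```bash
python3 -c "
from h import *
goto(520.2,213.2,195,-2.795)"
```

```text
pos [ 461.5 -275.6  194.2] rot [ 3.137e+00 -3.000e-03 -2.793e+00] F [-0.5  0.4 -2.2] w 63.0 t 51.88
 slide m: dx -0.2223 dy 0.4393 dz -0.0008  spin 0.002
```

Emit:
drive_tool --pt "-0.0247 0.0488 0" --pt "-0.0247 0.0488 0" --pt "-0.0247 0.0488 0" --pt "-0.0247 0.0488 0" --pt "-0.0247 0.0488 0" --pt "-0.0247 0.0488 0" --pt "-0.0247 0.0488 0" --pt "-0.0247 0.0488 0" --pt "-0.0247 0.0489 0" --pt "0 0 0" --spin '[0, 0, 0, 0, 0, 0, 0, 0, 0, 0]'

```text
clock: 53.12
position: [519.3, 216.2, 193.2]
ee_rot: [3.137, -0.006, -2.787]
contact_force: [-0.6, -0.7, -1.3]
width: 63.1
```

Emit:
drive_tool --pt "0 0 0.01" --pt "0 0 0" --pt "0 0 0" --spin '[0, 0, 0]'

```text
clock: 53.5
position: [520.5, 211.6, 186.0]
ee_rot: [3.138, -0.003, -2.795]
contact_force: [0.6, -0.3, -0.4]
width: 63.4
```

```bash
python3 -c "
from h import *
goto(520.2,213.2,137,-2.795)"
```

```text
pos [520.5 211.6 186. ] rot [ 3.138e+00 -3.000e-03 -2.795e+00] F [ 0.6 -0.3 -0.4] w 63.4 t 53.5
 slide m: dx -0.0003 dy 0.0016 dz 0.0490  spin 0.000
```

Shift +1.5 mm in tool y, then lower into the first cup (expected home z ≈ 137).

Emit:
drive_tool --pt "0 0.0015 0.01" --pt "0 0 0.01" --pt "0 0 0.01" --pt "0 0 0.006" --pt "0 0 0" --pt "0 0 0" --spin '[0, 0, 0, 0, 0, 0]'

```text
clock: 54.25
position: [520.3, 214.7, 150.8]
ee_rot: [3.138, -0.001, -2.793]
contact_force: [0.6, -0.3, -1.4]
width: 63.0
```

Emit:
drive_tool --pt "0 0 0.004" --pt "0 0 0.004" --pt "0 0 0.002" --pt "0 0 0" --pt "0 0 0" --spin '[0, 0, 0, 0, 0]'

```text
clock: 54.88
position: [520.0, 214.5, 140.5]
ee_rot: [3.138, -0.002, -2.793]
contact_force: [0.2, 0.4, -1.6]
width: 63.4
```

Emit:
drive_tool --pt "0 -0.0012 0.001" --pt "0 0 0.001" --pt "0 0 0.001" --pt "0 0 0.001" --pt "0 0 0" --spin '[0, 0, 0, 0, 0]'

```text
clock: 55.5
position: [520.8, 213.5, 137.6]
ee_rot: [3.138, -0.0, -2.793]
contact_force: [-1.7, -0.4, 4.6]
width: 63.5
```

Emit:
drive_tool --pt "0 0 0" --pt "0 0 0" --pt "0 0 0" --pt "0 0 0" --spin '[0, 0, 0, 0]' --fingers -1

```text
clock: 56.0
position: [520.4, 213.5, 136.3]
ee_rot: [3.138, -0.002, -2.793]
contact_force: [0.1, 0.8, 0.3]
width: 85.4
```

Emit:
drive_tool --pt "0 0 -0.02" --pt "0 0 -0.03" --pt "0 0 -0.03" --pt "0 0 0" --pt "0 0 0" --spin '[0, 0, 0, 0, 0]'

```text
clock: 56.62
position: [520.3, 213.1, 215.8]
ee_rot: [3.138, -0.002, -2.793]
contact_force: [-0.3, 0.9, -0.6]
width: 85.1
```

```bash
python3 -c "
from h import *
goto(520,-380,200,-2.795)
from cup import fit
c,im=snap('top','top12.png');
for e in [(464,-274),(520,-380)]:
    try: print(fit(c,im,e,64,22))
    except Exception as x: print(e,'none')"
```

```text
pos [520.3 213.1 215.8] rot [ 3.138e+00 -2.000e-03 -2.793e+00] F [-0.3  0.9 -0.6] w 85.1 t 56.62
 slide m: dx 0.2031 dy -0.5572 dz 0.0158  spin 0.002
(464, -274) none
exp px [460. 229.] box [450 218] [470 237] ell mm [ 523.4 -380.5] [63.8 67.2]
[ 523.37139893 -380.53042603]
```

Emit:
drive_tool --pt "0.0203 -0.0557 0.002" --pt "0.0203 -0.0557 0.002" --pt "0.0203 -0.0557 0.002" --pt "0.0203 -0.0557 0.002" --pt "0.0203 -0.0557 0.002" --pt "0.0203 -0.0557 0.002" --pt "0.0203 -0.0557 0.002" --pt "0.0203 -0.0557 0.002" --pt "0.0203 -0.0557 0" --pt "0.0203 -0.0557 0" --spin '[0, 0, 0, 0, 0, 0, 0, 0, 0, 0]'

```text
clock: 57.92
position: [519.4, -381.0, 196.8]
ee_rot: [3.135, -0.003, -2.793]
contact_force: [-0.2, -0.1, -0.0]
width: 85.3
```

Emit:
drive_tool --pt "0 0 0" --pt "0 0 0" --pt "0 0 0" --spin '[0, 0, 0]'

```text
clock: 58.3
position: [520.3, -378.0, 198.2]
ee_rot: [3.136, -0.002, -2.791]
contact_force: [0.7, 0.6, -0.3]
width: 85.3
```

```bash
python3 cup.py 521 -380 64 c 75; python3 -c "
from h import *
print(monitor.read_state()['q'])"
```

```text
exp px [318. 196.] box [284 162] [346 225] ell mm [ 521.1 -382.7] [60.5 64.5]
corrected [ 522.6 -382.1]
pos [ 520.5 -378.   198.6] rot [ 3.137e+00 -2.000e-03 -2.791e+00] F [-0.8  0.3  0.2] w 85.3 t 58.35
 slide m: dx -0.0005 dy -0.0046 dz 0.1436  spin 0.000
[-6.28529019e-01  5.57310788e-01  3.44556044e-01  1.36286003e+00
  1.03538541e-03 -9.79486247e-01]
```

Emit:
drive_tool --pt "-0.0005 -0.0046 0.03" --pt "0 0 0.04" --pt "0 0 0.04" --pt "0 0 0.0335" --pt "0 0 0" --pt "0 0 0" --spin '[0, 0, 0, 0, 0, 0]'

```text
clock: 59.1
position: [523.1, -383.2, 56.9]
ee_rot: [3.14, -0.0, -2.791]
contact_force: [0.2, -0.8, 0.1]
width: 85.4
```

Emit:
drive_tool --pt "0 0 0" --pt "0 0 0" --pt "0 0 0" --pt "0 0 0" --pt "0 0 0" --spin '[0, 0, 0, 0, 0]' --fingers 0.3 --squeeze 25

```text
clock: 59.72
position: [523.1, -383.9, 57.7]
ee_rot: [3.141, 0.001, -2.793]
contact_force: [-1.1, 2.5, 5.4]
width: 62.6
```

Emit:
drive_tool --pt "0 0 0" --pt "0 0 0" --pt "0 0 0" --pt "0 0 0" --spin '[0, 0, 0, 0]' --fingers -1

```text
clock: 60.22
position: [521.8, -383.2, 54.9]
ee_rot: [3.137, -0.002, -2.793]
contact_force: [-0.3, -0.1, -0.6]
width: 85.3
```

Emit:
drive_tool --pt "0 0 0" --pt "0 0 0" --pt "0 0 0" --pt "0 0 0" --pt "0 0 0" --pt "0 0 0" --pt "0 0 0" --pt "0 0 0" --pt "0 0 0" --pt "0 0 0" --spin '[0.175, 0.175, 0.175, 0.175, 0.175, 0.175, 0.175, 0.175, 0.171, 0]'

```text
clock: 61.48
position: [521.9, -383.3, 55.0]
ee_rot: [-3.14, -0.004, 1.921]
contact_force: [0.0, 0.7, 0.4]
width: 85.5
```

Emit:
drive_tool --pt "0 0 0" --pt "0 0 0" --pt "0 0 0" --pt "0 0 0" --pt "0 0 0" --pt "0 0 0" --pt "0 0 0" --spin '[0, 0, 0, 0, 0, 0, 0]' --fingers 0.3 --squeeze 35

```text
clock: 62.35
position: [522.2, -383.5, 55.5]
ee_rot: [-3.14, -0.003, 1.92]
contact_force: [1.0, 0.7, 4.6]
width: 62.7
```

Emit:
drive_tool --pt "0 0 -0.03" --pt "0 0 -0.05" --pt "0 0 -0.06" --pt "0 0 -0.03" --pt "0 0 0" --pt "0 0 0" --spin '[0, 0, 0, 0, 0, 0]'

```text
clock: 63.1
position: [521.5, -383.1, 222.6]
ee_rot: [-3.138, -0.008, 1.92]
contact_force: [-0.1, 1.2, -1.6]
width: 63.0
```

```bash
python3 -c "
from h import *
goto(520.3,213.3,225,1.92)"
```

```text
pos [ 521.5 -383.1  222.6] rot [-3.138 -0.008  1.92 ] F [-0.1  1.2 -1.6] w 63.0 t 63.1
 slide m: dx 0.5609 dy 0.2027 dz -0.0024  spin -0.000
```

Emit:
drive_tool --pt "0.0561 0.0203 0" --pt "0.0561 0.0203 0" --pt "0.0561 0.0203 0" --pt "0.0561 0.0203 0" --pt "0.0561 0.0203 0" --pt "0.0561 0.0203 0" --pt "0.0561 0.0203 0" --pt "0.0561 0.0203 0" --pt "0.0561 0.0203 0" --pt "0.056 0.02 0" --spin '[0, 0, 0, 0, 0, 0, 0, 0, 0, 0]'

```text
clock: 64.35
position: [519.5, 213.9, 224.1]
ee_rot: [-3.135, -0.004, 1.92]
contact_force: [0.8, 0.1, -0.5]
width: 63.0
```

Emit:
drive_tool --pt "0 0 0" --pt "0 0 0.015" --pt "0 0 0" --pt "0 0 0" --spin '[0, 0, 0, 0]'

```text
clock: 64.85
position: [521.0, 211.1, 211.4]
ee_rot: [-3.138, -0.004, 1.917]
contact_force: [-0.4, -0.5, -1.5]
width: 63.0
```

```bash
python3 -c "
from h import *
goto(520.4,213.3,163.5,1.92)"
```

```text
pos [521.  211.1 211.4] rot [-3.138 -0.004  1.917] F [-0.4 -0.5 -1.5] w 63.0 t 64.85
 slide m: dx 0.0023 dy 0.0002 dz 0.0479  spin -0.003
```

Emit:
drive_tool --pt "0.001 0 0.01" --pt "0 0 0.012" --pt "0 0 0" --pt "0 0 0" --pt "0 0 0" --spin '[0, 0, 0, 0, 0]'

```text
clock: 65.47
position: [521.1, 213.8, 190.4]
ee_rot: [-3.141, -0.004, 1.92]
contact_force: [-0.1, -0.1, -0.6]
width: 63.0
```

```bash
python3 -c "
from h import *
goto(520.4,213.3,163.5,1.92)"
```

```text
pos [521.1 213.8 190.4] rot [-3.141 -0.004  1.92 ] F [-0.1 -0.1 -0.6] w 63.0 t 65.47
 slide m: dx -0.0002 dy -0.0008 dz 0.0269  spin -0.000
```

Emit:
drive_tool --pt "0 -0.0006 0.008" --pt "0 0 0.008" --pt "0 0 0.006" --pt "0 0 0.002" --pt "0 0 0" --pt "0 0 0" --spin '[0, 0, 0, 0, 0, 0]'

```text
clock: 66.22
position: [520.3, 213.6, 166.3]
ee_rot: [-3.14, -0.004, 1.92]
contact_force: [0.4, 0.3, -1.0]
width: 63.1
```

Emit:
drive_tool --pt "0 0 0.001" --pt "0 0 0.001" --pt "0 0 0.001" --pt "0 0 0" --spin '[0, 0, 0, 0]'

```text
clock: 66.72
position: [520.3, 213.6, 163.5]
ee_rot: [-3.141, -0.004, 1.92]
contact_force: [-0.4, -0.3, 2.4]
width: 62.8
```

Contact at 163.5, exactly as predicted. Release, rise, move clear and check.

Emit:
drive_tool --pt "0 0 0" --pt "0 0 0" --pt "0 0 0" --pt "0 0 0" --spin '[0, 0, 0, 0]' --fingers -1

```text
clock: 67.22
position: [520.2, 213.5, 163.0]
ee_rot: [-3.14, -0.004, 1.92]
contact_force: [0.5, 0.1, 0.2]
width: 85.3
```

Emit:
drive_tool --pt "0 0 -0.02" --pt "0 0 -0.03" --pt "0 0 -0.03" --pt "0 0 -0.02" --pt "0 0 0" --spin '[0, 0, 0, 0, 0]'

```text
clock: 67.85
position: [521.4, 213.6, 264.8]
ee_rot: [3.139, -0.004, 1.92]
contact_force: [0.6, 0.2, -0.3]
width: 85.7
```

Emit:
drive_tool --pt "0 0.05 0" --pt "0 0.05 0" --pt "0 0.05 0" --pt "0 0 0" --pt "0 0 0" --spin '[0, 0, 0, 0, 0]'

```text
clock: 68.47
position: [660.7, 264.2, 260.3]
ee_rot: [-3.136, -0.004, 1.919]
contact_force: [-0.5, -1.0, -0.2]
width: 85.3
```

```bash
python3 - <<'E'
from h import *
goto(520,213)
ct,it=snap("top","topf.png");cs,si=snap("side","sidef.png")
q=w2p(cs,(520.3,213.4,90)).astype(int);print(q)
x0,y0=q[0]-50,q[1]-50
a=cv2.resize(si[y0:y0+140,x0:x0+140],(400,400),interpolation=cv2.INTER_CUBIC)
b=cv2.resize(it[130:270,150:480],(400,170));b=np.vstack([b,np.zeros((230,400,3),np.uint8)])
b[170:400,:]=cv2.resize(it[180:260,235:374],(400,230),interpolation=cv2.INTER_CUBIC)
cv2.imwrite("pics/fin.png",np.hstack([a,b]))
f=lambda P:(w2p(cs,P)-[x0,y0])*400/140
print("rim top exp",f((520.3,213.4,172)),"seat",f((520.3,213.4,66)),"bolt top",f((557.8,109.8,92)),"drift",f((500,-111.7,120)))
E
```

```text
pos [660.7 264.2 260.3] rot [-3.136 -0.004  1.919] F [-0.5 -1.  -0.2] w 85.3 t 68.47
 slide m: dx -0.0000 dy -0.1497 dz 0.0000  spin 0.000
[277 166]
rim top exp [135.73811992  73.66462592] seat [147.20119285 162.95631689] bolt top [224.41132966 197.78641717] drift [271.18037932 382.04959528]
```

View pics/fin.png

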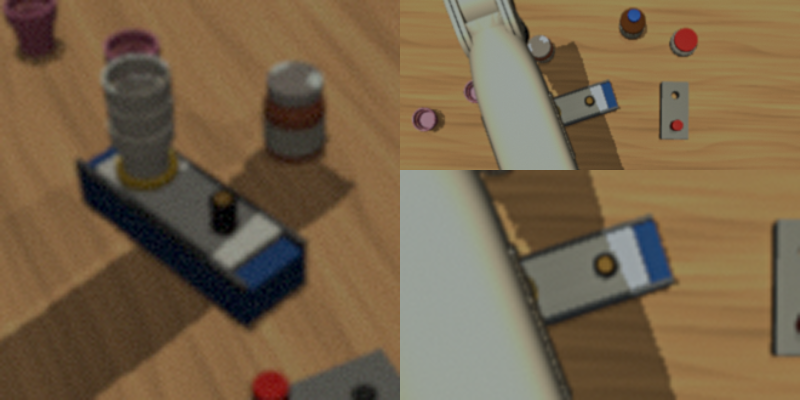

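The side view shows the three-cup stack upright, with its rim at (137,73) against a predicted (136,74). The bolt is home, with its head at (224,198) against (224,198). The drift is in the stand and the bystanders are in place.

```bash
python3 -c "
from workcell import ticket
print(ticket.finish_job())"
```

```text
the job is handed in; nothing more can be done
None
```

I completed the whole task and handed it in at about 68 s of the 210 s allowed. The hand-in gives no verdict, so the result below is from my own checks.

- **Drift and carriage:** I drove the drift home; contact came at the height expected for its shoulder on the plate. A look afterwards showed wood through both holes, so they were in line. The drift is back in its stand hole.
- **Bolt:** I dropped it in with almost no force. It stopped at tool height 80 mm, as predicted, with its head on the plate.
- **Cups:** I centred each of the three white cups by gripping it in two directions, then nested all three in the yellow seat. Each made contact within 0.2 mm of the height worked out from where it was gripped.
- **Last check:** The side view shows an upright stack within about 1 px of where it should be, with the bolt head where predicted. The drift is in the stand, and the bottles and jars show no visible shift. The gripper was open and well clear.

**What went wrong or disagreed:**
- **Tool tilt:** Early on the last joint ran into its limit and left the tool tilted 0.06 rad. I undid that before grasping anything.
- **Wrist camera bias:** It read about 1.6 mm off along one axis, and I corrected for that.
- **Fit over the plate:** An automatic fit of the first cup over the white plate failed, so I used the contact height and pictures instead.

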